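Lock the drive collar onto a tube rotator's shaft

TASK

On the tube rotator, swing the loose drive collar round its shaft until its thumb screw stands square over the shaft's flat, then turn the thumb screw clockwise until it is snugly tight on the flat, without forcing it. Let go, and leave the shaft as it is and the other things on the bench where they are.

Things in the scene. Friction and masses are not known exactly. Their poses are not given: they have to be found in the camera images.
- rotator: bench tube rotator, fixed to the bench: white base plate 150 x 360 x 14 mm (from y -170 to +190 mm) with a grey motor box (100 x 90 mm, y +90 to +180 mm, 130 mm high) at its +y end and an aluminium bearing pillar (44 mm wide, 22 mm thick at y -115 mm, 118 mm high) at its other end. Origin on the bench under the middle of the collar, z up, y along the shaft. The shaft's axis runs along y, 100 mm above the bench, through the middle of the collar.
- shaft: 20 mm steel D-shaft, held by the motor's brake (it does not turn by hand force). Origin on its axis at the middle of the collar; y along the axis, z square out of its flat. The flat is about 14 mm wide along the whole visible shaft and faces up, leaning up to 0.2 rad either way. Its depth is worn and differs from machine to machine: it lies 6.1 to 8.5 mm from the axis.
- flat (a point): point on the middle of the shaft's flat (nominally 7.3 mm from the axis), 75 mm from the middle of the collar, towards the pillar; axes as shaft.
- collar: aluminium collar, 38 mm across, 26 mm long; turns about the shaft (0.05 N m of friction), cannot slide along it. Origin on the axis at its middle, y along the shaft, z out along its thumb screw. Turning it positively about y swings the screw from up towards +x of the rotator; range -0.9 to 0.9 rad from up. At the start it leans to +x, 0.3 to 0.9 rad beyond the flat.
- screw: thumb screw. Origin 48 mm inward of the middle of its head, z outward along the screw, y along the head bar, x across it. Turned clockwise (negative about z) it goes in, 2 mm a radian. While turning it drags with 0.09 N m plus 0.002 N m for each newton of push on the flat; a hand at rest reads up to 0.18 N m less, as friction holds. Let go, it stays (a push over 45 N eases back to 45).
- head (a point): middle of the thumb screw's black head: a bar 34 mm long (along y), 10 mm thick (along x), 24 mm high (along z). It is 48 mm from the shaft's axis at the start, up to 6 mm nearer when tight; axes as screw. Below the bar 11 mm are free down to the collar's boss (25 mm from the axis).
- spare_ring: spare plain steel ring, 32 mm across, 14 mm high, lying on the rotator's base plate. Leave it alone.
- vial: small capped vial, 22 mm across, 36 mm high, standing on the rotator's base plate. Leave it alone.
- beaker: glass beaker, 72 mm across, 85 mm high. Leave it alone.
- reagent: clear plastic bottle, 68 mm across, 150 mm high. Leave it alone.
- spatula: screwdriver 190 mm long lying on the bench. Leave it alone.
- dish: white dish, 90 mm across, 28 mm high. Leave it alone.
- weigh_jar: lidded glass jar, 52 mm across, 55 mm high. Leave it alone.
- stem: the screw's square-ended stem, 7 mm wide, hidden in the collar (origin and z as screw). Its end starts 10.6 mm from the shaft's axis, clear of the round, so the collar swings freely. It meets the flat after 1.05 to 2.25 rad of screwing; then the push grows by about 110 N a radian. Snug is 40 to 60 N; over 85 N scores the shaft. A held collar stays askew; one let go tends to square itself as the screw bears.

How it is judged:
By the outcome, as a careful person would: the job done as asked, in the order asked, and still so for the second after the job is handed in, with the robot touching nothing.
It also fails if it takes over 70 s, if anything falls off the work surface, if the arm or the gripper's body presses on something with over 40 N, if the wrist force passes 120 N, or if a joint passes its speed limit or range.

ROBOT

A 6-joint arm with a two-finger parallel gripper is mounted at the origin on the work surface. World frame = base frame: x ahead of the robot, y to its left, z up, the work surface at z = 0. Lengths are in m, angles in rad, forces in N, time in s.
With the tool pointing down it reaches from about 0.35 to 0.925 m from the base axis. Payload 6.4 kg.
Tool frame: the origin (TCP) lies midway between the tips of the shut fingers; the grasp point (between the pads) lies 19 mm behind it; y points along the fingers, x is the direction in which the jaws open and shut, and the axes are right-handed (so a half turn about y gives the same grasp; the last joint's range is limited). The gripper opens to 85 mm and grips with 20 to 120 N. Pads are 22 mm wide; open, the fingers measure 114 mm over their backs; the gripper's body (76 mm by 85 mm) begins 54 mm behind the grasp point. The pads swing forward as they close: fully open they stand 13 mm farther back than shut.
Start: joints at [-1.508, 0.245, 1.558, -0, 1.339, -0.174], TCP at [0.152, -0.632, 0.195] pointing down, gripper open.
Joint ranges: [-3.13, 3.13], [-1.02, 2.26], [0.13, 2.54], [-0.95, 4.09], [0.21, 2.88], [-2.74, 2.74]. Speed limits (rad/s): [2.57, 2.57, 3.14, 3.14, 3.14, 3.14].

INTERFACE

Orientations are given as a rotation vector (axis times angle).
In Python, from workcell import readout, eyes, ticket gives the robot as it stands.
- The arm moves only by the tool arm_command, never from a script. Its argument "deltas" is a list of rows, each an object with "delta_pos": the shift along the tool's x, y, z in m, a list of three; "spin": the turn about the tool's y in degrees; "fingers": the gripper command: -1 is fully open, 1 is shut, values between are in proportion. A call has 1 to 12 rows; each row is the pose to reach, as a shift and turn from the pose measured when the call began, along the tool's axes at that moment; what a row does not reach only later rows make up. A row lasts 1/12 s, in which the tool goes at most 41.7 mm and 7.16 degrees, less where a joint would pass 70% of its speed; a pose out of reach is approached as far as the arm can. A call with a gripper value outside its range is refused whole. The fingers move at their own pace and stop on an object; the grip force is fixed at half the most. Time passes only in rows, so rows that repeat a pose let the fingers close. It gives the time, the measured TCP pose, the force and the opening at its end, in the units of the state.
- readout.sense(): the state, without advancing time (a new reading comes with each control period).
- eyes.snapshot(name): name is "scene" or "top" or "wrist"; returns (picture, depth): 384x512x3 uint8, red, green, blue; 384x512 float32, m along the optical axis (not along the pixel's ray), 0 where there is no reading.
- eyes.camera_info(name): a dict with "K" (3x3 intrinsics, pixels), "k1" (the pictures are not rectified: a ray, as slopes to the right and down, at radius r is drawn at 1 + k1 r^2 times it, then the intrinsics apply), "cam_to_world" (4x4, takes a point from camera to world coordinates); the wrist camera has in their place "tool_from_camera" (4x4, takes a point from camera to tool coordinates, whose origin is the TCP and whose axes are the tool frame's). Camera axes: x right, y down, z forward; pixel columns grow to the right and rows downward; lengths in m; the calibration is good to about 2 mm. A picture is of the moment at which its call begins: read the wrist's pose just before it. camera_info takes no time and is no camera call.
- ticket.job_done(): hands the job in, once; it reports no verdict.
The state is a dict: "time": time; "joints": joint angles; "qvel": joint speeds; "joint_torque": joint torques, N m; "position": TCP position; "ee_rot": TCP orientation; "wrist_force": force on the tool from outside, world axes, zero at the start; "wrist_torque": the same for the moment, N m; "grip_width": opening from 0.0 (shut) to 1.0 (fully open).
Only numpy, scipy, OpenCV 4.12 (cv2) and the standard library are available. Lean on these libraries where they do the work, as an engineer would, in place of code of your own. Each camera call takes 0.05 s, during which the arm holds its last target. There are 200 camera calls.

## Working session

There is one attempt and no reset: what is moved stays moved. The work goes in short steps, Python scripts to look and compute and a tool call to move; the robot and the scene stay as the last step left them, time stands still between calls to the robot, and variables do not carry over. Pictures are saved under pics/ and viewed, about 8 in all and at most 12, crops included, and the job is handed in when it is done.

Besides the shell and the picture viewer there is one more tool, called after ">>>" in YAML: its name, and indented under it one key for each argument. arm_command: Moves the arm, as the interface text tells. Its arguments: {"type":"object","properties":{"deltas":{"type":"array","items":{"type":"object","properties":{"delta_pos":{"type":"array","items":{"type":"number"}},"spin":{"type":"number"},"fingers":{"type":"number"}}}}},"required":["deltas"]}

```bash
ls; mkdir -p pics; python3 - <<'E'
from workcell import readout, eyes
import cv2, numpy as np
print(readout.sense())
for n in ("scene","top"):
    p,d=eyes.snapshot(n); cv2.imwrite(f"pics/{n}0.png",p[:,:,::-1]); np.save(f"pics/{n}0.npy",d)
    i=eyes.camera_info(n); print(n,i)
print(eyes.camera_info("wrist"))
E
```

```text
pics
{'time': 0.0, 'joints': array([-1.50808084e+00,  2.45815288e-01,  1.55905415e+00, -3.03438172e-05,
        1.33868653e+00, -1.74085704e-01]), 'qvel': array([-7.58155924e-04, -9.41682288e-04,  4.98645345e-04,  4.78031255e-04,
        2.91443016e-05, -1.60504400e-05]), 'joint_torque': array([-9.59967911e-04, -4.29504704e+01, -3.26134408e+01, -1.43055431e-04,
        5.27573749e-03,  4.11025027e-06]), 'position': array([ 0.1524517 , -0.63120767,  0.19415804]), 'ee_rot': array([-1.31046492,  1.03388463, -1.03166281]), 'wrist_force': array([0.21891985, 0.71150811, 0.07513408]), 'wrist_torque': array([ 0.05264027, -0.02786744, -0.00465899]), 'grip_width': 1.0019207577781366}
scene {'K': array([[448.81362857,   0.        , 256.43832032],
       [  0.        , 448.81362857, 192.8132668 ],
       [  0.        ,   0.        ,   1.        ]]), 'k1': 0.028300289780711172, 'cam_to_world': array([[ 2.72846632e-01,  5.75231614e-01, -7.71144154e-01,
         1.71705646e+00],
       [ 9.62056344e-01, -1.64405002e-01,  2.17758091e-01,
        -3.04468722e-01],
       [-1.51861748e-03, -8.01298687
[... 441 characters left out ...]
0.01704406,  0.01960606],
       [ 0.0214254 , -0.18425818, -0.98264433,  1.31431929],
       [ 0.        ,  0.        ,  0.        ,  1.        ]])}
{'K': array([[290.56240854,   0.        , 255.17777364],
       [  0.        , 290.56240854, 191.56326581],
       [  0.        ,   0.        ,   1.        ]]), 'k1': -0.04328036743192184, 'tool_from_camera': array([[ 9.99999978e-01,  8.50198240e-05,  1.94329139e-04,
         2.10024203e-04],
       [-1.61416874e-04, -2.89343284e-01,  9.57225385e-01,
        -1.78376428e-01],
       [ 1.37610965e-04, -9.57225395e-01, -2.89343264e-01,
         7.36242014e-02],
       [ 0.00000000e+00,  0.00000000e+00,  0.00000000e+00,
         1.00000000e+00]])}
```

View pics/top0.png

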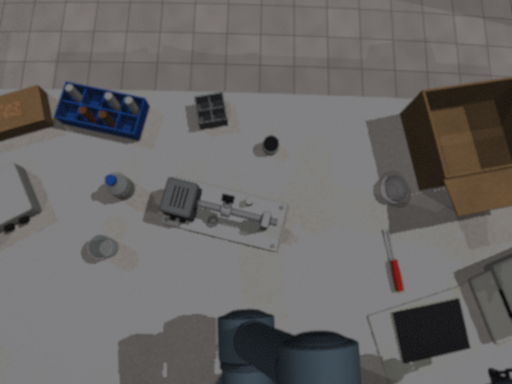

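View pics/scene0.png

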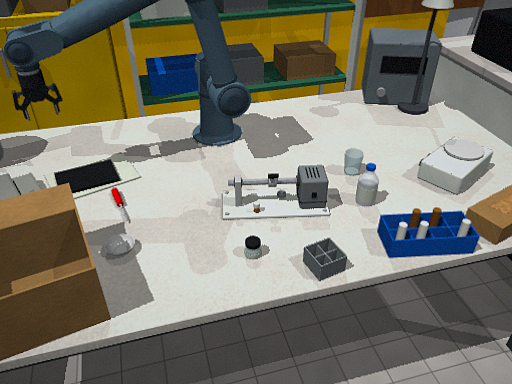

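```bash
cat > h.py <<'E'
import numpy as np, cv2
from scipy.spatial.transform import Rotation as R
from workcell import readout, eyes
def cam(n, s=None):
    i=eyes.camera_info(n)
    if n=="wrist":
        s=s or readout.sense(); T=np.eye(4); T[:3,:3]=R.from_rotvec(s["ee_rot"]).as_matrix(); T[:3,3]=s["position"]
        return i["K"],i["k1"],T@i["tool_from_camera"]
    return i["K"],i["k1"],i["cam_to_world"]
def rays(K,k1,uv):
    uv=np.asarray(uv,float).reshape(-1,1,2)
    return cv2.undistortPoints(uv,K,np.array([k1,0,0,0.]))[:,0]
def world(c,uv,d):
    K,k1,T=c; p=rays(K,k1,uv); d=np.asarray(d).reshape(-1,1)
    return (np.c_[p,np.ones(len(p))]*d)@T[:3,:3].T+T[:3,3]
def plane(c,uv,z):
    K,k1,T=c; p=rays(K,k1,uv); D=np.c_[p,np.ones(len(p))]@T[:3,:3].T
    return T[:3,3]+D*((z-T[2,3])/D[:,2:])
def pix(c,P):
    K,k1,T=c; q=(np.atleast_2d(P)-T[:3,3])@T[:3,:3]
    return cv2.projectPoints(q,np.zeros(3),np.zeros(3),K,np.array([k1,0,0,0.]))[0][:,0]
def cloud(c,d):
    v,u=np.nonzero(d>0); return np.c_[u,v],world(c,np.c_[u,v],d[v,u])
E
python3 - <<'E'
from h import *
for n,(u0,u1,v0,v1) in {"top":(150,300,165,260),"scene":(210,340,155,225)}.items():
    p=cv2.imread(f"pics/{n}0.png"); k=5
    cv2.imwrite(f"pics/{n}0c.png",cv2.resize(p[v0:v1,u0:u1],None,fx=k,fy=k,interpolation=cv2.INTER_CUBIC))
d=np.load("pics/top0.npy"); c=cam("top"); uv,P=cloud(c,d)
m=(uv[:,0]>140)&(uv[:,0]<300)&(uv[:,1]>165)&(uv[:,1]<260)
uv,P=uv[m],P[m]
print(np.histogram(P[:,2],bins=np.arange(-.01,.17,.01)))
b=(P[:,2]>.007)&(P[:,2]<.025); r=cv2.minAreaRect(P[b,:2].astype(np.float32)*1000); print(r,cv2.boxPoints(r))
b=P[:,2]>.115; r=cv2.minAreaRect(P[b,:2].astype(np.float32)*1000); print(r,P[b,2].max()); 
E
```

```text
(array([4636, 4510, 3308,  112,   17,   56,   86,   29,   13,   17,   43,
        451,  314,  725,  493,   54,   22]), array([-0.01,  0.  ,  0.01,  0.02,  0.03,  0.04,  0.05,  0.06,  0.07,
        0.08,  0.09,  0.1 ,  0.11,  0.12,  0.13,  0.14,  0.15,  0.16]))
((546.98193359375, 88.38438415527344), (450.74151611328125, 277.03753662109375), 89.81562042236328) [[ 407.73862 -136.53944]
 [ 684.7748  -137.43095]
 [ 686.2252   313.30823]
 [ 409.1891   314.1997 ]]
((555.0364990234375, 104.58271789550781), (308.7149353027344, 102.32600402832031), 76.95198059082031) 0.15601121949771435
```

View pics/top0c.png

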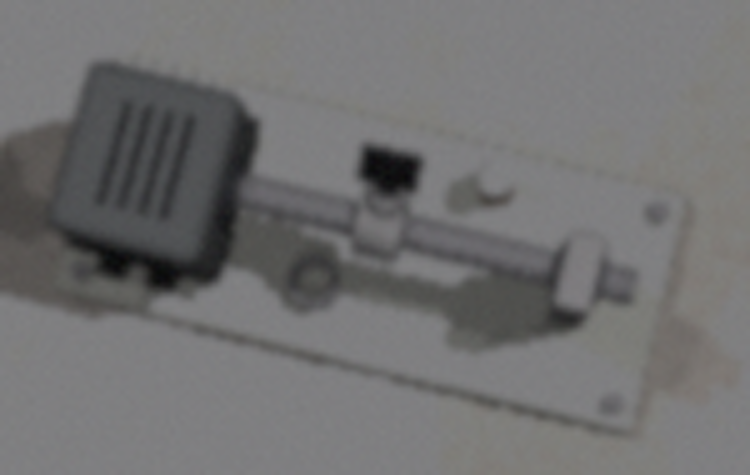

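```bash
python3 - <<'E'
from h import *
c=cam("top")
f=lambda L:np.array([(150+(u+.5)/5-.5,165+(v+.5)/5-.5) for u,v in L])
pl=plane(c,f([(690,197),(636,435),(150,310),(270,98)]),.014)*1000; print("plate",pl.round(1))
sh=plane(c,f([(270,193),(540,257)]),.108)*1000; print("shaft",sh.round(1))
print("head",plane(c,f([(390,170)]),.135)*1000)
for L in (pl[1]-pl[2],pl[0]-pl[3],pl[0]-pl[1],sh[1]-sh[0]): print(np.linalg.norm(L),np.degrees(np.arctan2(L[1],L[0])))
s=readout.sense(); print(R.from_rotvec(s["ee_rot"]).as_matrix().round(3))
E
```

```text
plate [[ 584.7 -104.8   14. ]
 [ 440.2  -73.7   14. ]
 [ 507.8  219.3   14. ]
 [ 639.4  152.7   14. ]]
shaft [[566.3 140.7 108. ]
 [533.9 -11.8 108. ]]
head [[576.7180225   72.50422979 135.        ]]
300.70832925401146 -102.97699390090081
263.2272183197863 -101.99730503203779
147.6989119652609 -12.123610795961195
155.98241165567947 -101.99331823289742
[[ 0.235 -0.     0.972]
 [-0.972  0.002  0.235]
 [-0.002 -1.     0.   ]]
```

>>> arm_command:
  deltas:
    - {"delta_pos": [-0.02,-0.035,0.02],"spin": -7,"fingers": -1}
    - {"delta_pos": [-0.04,-0.06,0.04],"spin": -14,"fingers": -1}
    - {"delta_pos": [-0.07,-0.06,0.065],"spin": -21,"fingers": -1}
    - {"delta_pos": [-0.1,-0.06,0.09],"spin": -28,"fingers": -1}
    - {"delta_pos": [-0.127,-0.06,0.118],"spin": -35,"fingers": -1}
    - {"delta_pos": [-0.157,-0.06,0.146],"spin": -42,"fingers": -1}
    - {"delta_pos": [-0.187,-0.06,0.174],"spin": -49,"fingers": -1}
    - {"delta_pos": [-0.217,-0.06,0.202],"spin": -56,"fingers": -1}
    - {"delta_pos": [-0.247,-0.06,0.23],"spin": -60,"fingers": -1}
    - {"delta_pos": [-0.277,-0.06,0.258],"spin": -64,"fingers": -1}
    - {"delta_pos": [-0.307,-0.06,0.286],"spin": -64,"fingers": -1}
    - {"delta_pos": [-0.337,-0.06,0.314],"spin": -64,"fingers": -1}

```text
time: 1.1
position: [0.379, -0.2281, 0.2547]
ee_rot: [-1.562, 0.171, -0.17]
wrist_force: [1.0, -0.9, -0.4]
grip_width: 0.996
```

```bash
cat >> h.py <<'E'
def to(target, xang=None):
    "delta in tool axes to reach world target (m); spin (deg) to bring tool x to world azimuth xang (deg)"
    s=readout.sense(); M=R.from_rotvec(s["ee_rot"]).as_matrix(); a=np.degrees(np.arctan2(M[1,0],M[0,0]))
    d=M.T@(np.array(target)-s["position"]); print("t",round(s["time"],2),"pos",s["position"].round(4),"xang",a.round(2),"j",s["joints"].round(3),"F",s["wrist_force"].round(2),"T",s["wrist_torque"].round(3),"grip",round(s["grip_width"],3))
    print("delta",d.round(4), "spin",None if xang is None else round(-(xang-a),2)); return d
E
python3 -c "
from h import *
to([.548,.075,.21],-12)"
```

```text
t 1.1 pos [ 0.379  -0.2281  0.2547] xang -12.45 j [-8.000e-01 -3.150e-01  1.995e+00  1.000e-03  1.463e+00 -5.830e-01] F [ 0.97 -0.89 -0.42] T [-0.05  -0.038  0.021] grip 0.996
delta [0.0997 0.0452 0.3323] spin -0.45
```

>>> arm_command:
  deltas:
    - {"delta_pos": [0.01,0,0.03],"spin": 0,"fingers": -1}
    - {"delta_pos": [0.02,0,0.07],"spin": 0,"fingers": -1}
    - {"delta_pos": [0.033,0,0.11],"spin": 0,"fingers": -1}
    - {"delta_pos": [0.045,0,0.15],"spin": 0,"fingers": -1}
    - {"delta_pos": [0.057,0,0.19],"spin": 0,"fingers": -1}
    - {"delta_pos": [0.069,0,0.23],"spin": 0,"fingers": -1}
    - {"delta_pos": [0.081,0,0.27],"spin": 0,"fingers": -1}
    - {"delta_pos": [0.093,0.01,0.31],"spin": 0,"fingers": -1}
    - {"delta_pos": [0.1,0.03,0.332],"spin": 0,"fingers": -1}
    - {"delta_pos": [0.1,0.035,0.332],"spin": 0,"fingers": -1}
    - {"delta_pos": [0.1,0.035,0.332],"spin": 0,"fingers": -1}
    - {"delta_pos": [0.1,0.035,0.332],"spin": 0,"fingers": -1}

```text
time: 2.1
position: [0.5477, 0.0742, 0.2198]
ee_rot: [-1.563, 0.172, -0.169]
wrist_force: [-0.9, -0.9, -0.4]
grip_width: 0.998
```

```bash
python3 - <<'E'
from h import *
to([.548,.075,.21],-12)
s=readout.sense(); D=[]
for i in range(6):
    p,d=eyes.snapshot("wrist"); D.append(d)
D=np.array(D); print("noise mm",1000*np.median(D.std(0)))
d=np.median(D,0); np.save("pics/w1.npy",d); np.save("pics/w1s.npy",np.r_[s["position"],s["ee_rot"]])
cv2.imwrite("pics/w1.png",cv2.resize(p[:,:,::-1],(768,576),interpolation=cv2.INTER_CUBIC))
E
```

```text
t 2.1 pos [0.5477 0.0742 0.2198] xang -12.46 j [-7.100e-02 -2.000e-03  1.783e+00  1.000e-03  1.362e+00  1.460e-01] F [-0.93 -0.91 -0.36] T [0.006 0.006 0.019] grip 0.998
delta [0.0001 0.0098 0.0009] spin -0.46
noise mm 0.82267886
```

View pics/w1.png

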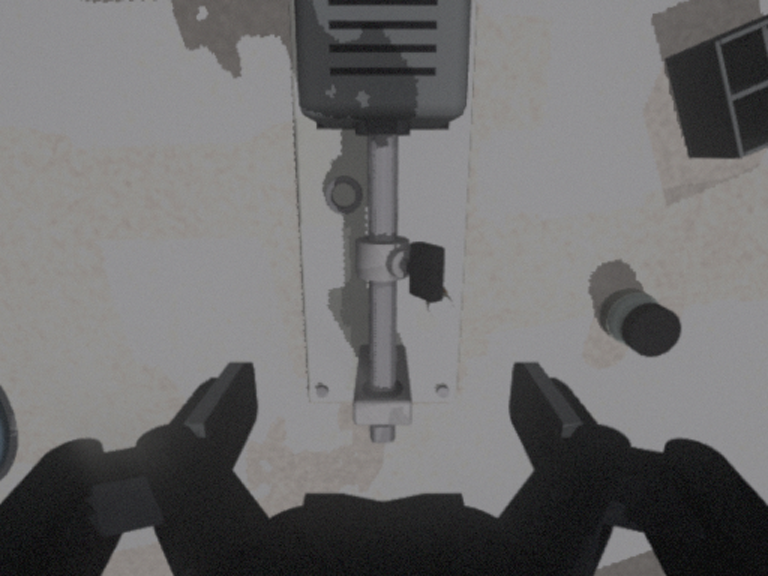

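```bash
python3 - <<'E'
from h import *
d=np.load("pics/w1.npy"); q=np.load("pics/w1s.npy"); c=cam("wrist",dict(position=q[:3],ee_rot=q[3:]))
a=np.radians(-12.2); O=np.array([.548,.077,0]); Rr=np.array([[np.cos(a),-np.sin(a),0],[np.sin(a),np.cos(a),0],[0,0,1]])
uv,P=cloud(c,d); L=(P-O)@Rr*1000
def box(m,n): print(n,m.sum(),np.percentile(L[m],[2,50,98],axis=0).round(1).tolist())
sh=(abs(L[:,0])<25)&(L[:,2]>85)&(L[:,2]<115)&((L[:,1]>-95)&(L[:,1]<-22)|(L[:,1]>22)&(L[:,1]<75))
box(sh,"shaft")
for y0 in range(-95,80,15):
    m=sh&(L[:,1]>=y0)&(L[:,1]<y0+15)&(L[:,2]>97)
    if m.sum()>20:
        b=[f"{x}:{L[m&(abs(L[:,0]-x)<.75),2].mean():.1f}" for x in np.arange(-10.5,14,1.5) if (m&(abs(L[:,0]-x)<.75)).sum()>2]; print(y0,b)
hd=(abs(L[:,1])<25)&(L[:,0]>15)&(L[:,0]<70)&(L[:,2]>100); box(hd,"head")
bx=(L[:,1]>85)&(L[:,1]<190)&(L[:,2]>120)&(abs(L[:,0])<80); box(bx,"box")
pl=(L[:,1]>-150)&(L[:,1]<-95)&(L[:,2]>112)&(L[:,2]<125)&(abs(L[:,0])<40); box(pl,"pillar")
pt=(abs(L[:,2]-14)<5)&(abs(L[:,0])<90)&(L[:,1]>-60)&(L[:,1]<60); box(pt,"plate")
E
```

```text
shaft 2231 [[-9.9, -92.0, 99.2], [-0.2, -22.8, 105.7], [9.7, 72.7, 106.7]]
-95 ['-9.0:103.7', '-7.5:105.8', '-6.0:105.1', '-4.5:106.5', '-3.0:106.2', '-1.5:106.1', '0.0:106.1', '1.5:106.1', '3.0:105.9', '4.5:106.0', '6.0:104.8', '7.5:104.8', '9.0:103.0']
-80 ['-10.5:99.1', '-9.0:103.2', '-7.5:105.3', '-6.0:105.1', '-4.5:106.2', '-3.0:106.4', '-1.5:106.1', '0.0:106.1', '1.5:106.0', '3.0:106.0', '4.5:105.8', '6.0:104.6', '7.5:105.0', '9.0:103.1']
-65 ['-10.5:99.6', '-9.0:103.1', '-7.5:105.3', '-6.0:105.2', '-4.5:106.4', '-3.0:106.3', '-1.5:106.2', '0.0:106.2', '1.5:106.0', '3.0:106.2', '4.5:106.1', '6.0:104.6', '7.5:105.0', '9.0:101.2']
-50 ['-10.5:99.8', '-9.0:103.2', '-7.5:105.0', '-6.0:105.4', '-4.5:106.2', '-3.0:106.3', '-1.5:106.1', '0.0:106.1', '1.5:106.0', '3.0:106.0', '4.5:106.0', '6.0:104.6', '7.5:105.1', '9.0:102.0']
-35 ['-10.5:100.4', '-9.0:103.3', '-7.5:104.9', '-6.0:105.4', '-4.5:106.3', '-3.0:106.3', '-1.5:106.2', '0.0:106.2', '1.5:106.0', '3.0:106.1', '4.5:105.9', '6.0:104.7', '7.5:105.1', '9.0:102.7']
10 ['-9.0:101.6', '-7.5:104.5', '-6.0:105.1', '-4.5:105.9', '-3.0:10
[... 501 characters left out ...]
-10.5:98.8', '-9.0:101.7', '-7.5:104.3', '-6.0:105.6', '-4.5:106.0', '-3.0:106.2', '-1.5:106.1', '0.0:106.0', '1.5:105.9', '3.0:105.7', '4.5:105.8', '6.0:105.7', '7.5:104.7', '9.0:103.2', '10.5:100.4']
70 ['-9.0:100.9', '-7.5:104.1', '-6.0:105.4', '-4.5:106.1', '-3.0:106.1', '-1.5:106.1', '0.0:105.7', '1.5:105.9', '3.0:105.4', '4.5:105.6', '6.0:105.9', '7.5:104.7', '9.0:103.2', '10.5:101.2']
head 16875 [[16.2, -12.1, 140.9], [45.9, 8.2, 327.9], [68.6, 16.3, 352.3]]
box 9006 [[-46.3, 94.0, 122.4], [0.6, 124.8, 128.3], [47.2, 153.0, 129.5]]
pillar 745 [[-21.6, -122.2, 112.5], [-0.5, -110.1, 116.5], [19.7, -99.9, 117.3]]
plate 6324 [[-72.6, -57.6, 11.2], [-20.7, 11.0, 12.4], [71.7, 58.4, 13.3]]
```

```bash
cat >> h.py <<'E'
YAW=-12.3; _a=np.radians(YAW); O=np.array([.5488,.0809,0]); Rr=np.array([[np.cos(_a),-np.sin(_a),0],[np.sin(_a),np.cos(_a),0],[0,0,1]])
def loc(P): return (P-O)@Rr*1000
def wpt(L): return O+Rr@(np.array(L)/1000)
E
python3 - <<'E'
from h import *
d=np.load("pics/w1.npy"); q=np.load("pics/w1s.npy"); c=cam("wrist",dict(position=q[:3],ee_rot=q[3:]))
uv,P=cloud(c,d); L=loc(P); L[:,2]+=1.3
for r in ((-90,-25),(25,70),(-90,70)):
    m=(abs(L[:,0])<5)&(L[:,2]>100)&(L[:,2]<112)&(L[:,1]>r[0])&(L[:,1]<r[1])&(abs(L[:,1])>22)
    A=np.c_[L[m,0],L[m,1],np.ones(m.sum())]; k,res,_,_=np.linalg.lstsq(A,L[m,2],rcond=None); e=L[m,2]-A@k
    print(r,m.sum(),"lean rad",-k[0].round(4),"pitch",k[1].round(4),"z0",k[2].round(2),"sd",e.std().round(2),"se",(e.std()/L[m,0].std()/m.sum()**.5).round(4))
for r in ((-95,-70),(-60,-30),(25,45),(50,75)):
    m=(L[:,2]>101.5)&(L[:,2]<112)&(L[:,1]>r[0])&(L[:,1]<r[1])&(abs(L[:,0])<14); print(r,np.percentile(L[m,0],[1,99]).round(1))
m=(L[:,0]>12)&(L[:,0]<75)&(abs(L[:,1])<32)&(L[:,2]>105)&(L[:,2]<170)
H=L[m]; print(m.sum(),H.min(0),H.max(0))
for x in range(12,60,3):
    b=abs(H[:,0]-x)<1.5
    if b.sum()>3: print(x,b.sum(),np.percentile(H[b,2],[5,50,95]).round(1),np.percentile(H[b,1],[5,95]).round(1))
E
```

```text
(-90, -25) 500 lean rad 0.0474 pitch -0.001 z0 107.38 sd 0.32 se 0.0051
(25, 70) 470 lean rad 0.041 pitch -0.0023 z0 107.37 sd 0.36 se 0.0058
(-90, 70) 1023 lean rad 0.0428 pitch -0.0016 z0 107.35 sd 0.34 se 0.0038
(-95, -70) [-9.3  8.8]
(-60, -30) [-9.9  9.7]
(25, 45) [-9.   9.2]
(50, 75) [-8.7 10. ]
999 [ 12.02272732 -17.7397627  105.67423238] [ 36.97313544  15.90214996 152.4769882 ]
12 33 [109.5 120.9 124.9] [-10.8  11.8]
15 84 [108.3 120.4 131. ] [-8.9 11.5]
18 125 [107.2 134.4 136.8] [-15.3  13.5]
21 138 [136.8 139.2 141.3] [-15.5  15.3]
24 139 [140.7 143.6 145.8] [-14.8  15.6]
27 146 [145.1 148.  150.1] [-15.5  15.6]
30 130 [149.5 151.  151.6] [-15.4  15.4]
33 118 [148.4 149.9 151. ] [-15.1  15.3]
36 86 [146.5 148.  149. ] [-15.4  14.2]
```

>>> arm_command:
  deltas:
    - {"delta_pos": [0.026,0.02,0.007],"spin": 0,"fingers": 0.0}
    - {"delta_pos": [0.026,0.02,0.007],"spin": 0,"fingers": 0.0}
    - {"delta_pos": [0.026,0.025,0.007],"spin": 0,"fingers": 0.0}
    - {"delta_pos": [0.026,0.03,0.007],"spin": 0,"fingers": 0.0}
    - {"delta_pos": [0.026,0.045,0.007],"spin": 0,"fingers": 0.0}
    - {"delta_pos": [0.026,0.06,0.007],"spin": 0,"fingers": 0.0}
    - {"delta_pos": [0.026,0.075,0.007],"spin": 0,"fingers": 0.0}
    - {"delta_pos": [0.026,0.085,0.007],"spin": 0,"fingers": 0.0}
    - {"delta_pos": [0.026,0.085,0.007],"spin": 0,"fingers": 0.0}
    - {"delta_pos": [0.026,0.085,0.007],"spin": 0,"fingers": 0.0}

```text
time: 3.23
position: [0.5752, 0.075, 0.1364]
ee_rot: [-1.562, 0.171, -0.173]
wrist_force: [0.2, -0.1, -0.2]
grip_width: 0.497
```

```bash
python3 - <<'E'
from h import *
to(wpt([0,0,133]),-12.3)
p,d=eyes.snapshot("wrist"); cv2.imwrite("pics/w2.png",cv2.resize(p[130:340,130:380,::-1],None,fx=3,fy=3)[:600,:800])
E
```

```text
t 3.23 pos [0.5752 0.075  0.1364] xang -12.54 j [-0.067  0.142  1.789  0.002  1.209  0.152] F [ 0.2  -0.09 -0.18] T [-0.021 -0.032  0.037] grip 0.497
delta [-0.027   0.0034 -0.    ] spin -0.24
```

View pics/w2.png

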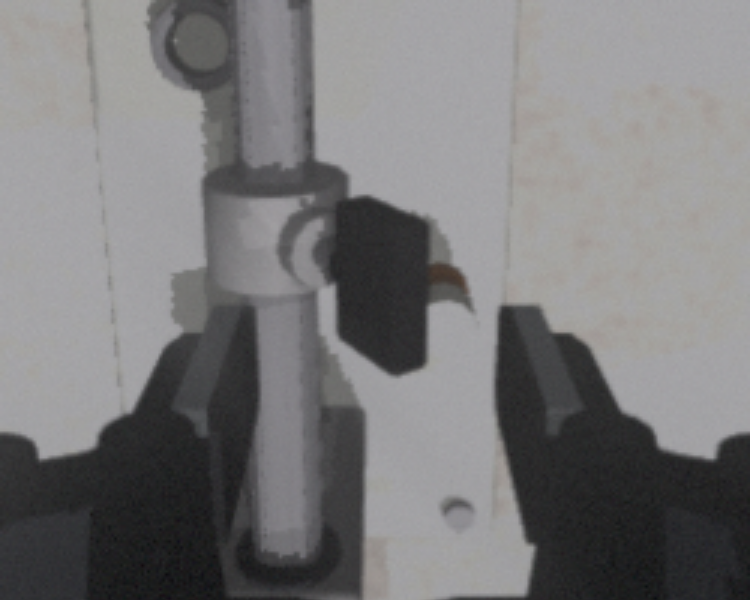

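```bash
python3 - <<'E'
from h import *
s=readout.sense(); M=R.from_rotvec(s["ee_rot"]).as_matrix(); c=cam("wrist",s)
cr=lambda p:((p-[130,130])*3).round(0).tolist()
for y in (0,-.006,-.013):
  print("tip",y,cr(pix(c,[s["position"]+M@np.array([x,y,z]) for x in(-.021,.021) for z in (-.011,.011)])))
th=.58
for yy in (-17,0,17): print("headtop y",yy,cr(pix(c,wpt([60*np.sin(th),yy,100+60*np.cos(th)]))))
# fingers from depth
p,d=eyes.snapshot("wrist"); uv,P=cloud(c,d); T=(P-s["position"])@M*1000
m=(abs(T[:,2])<40)&(T[:,1]>-60)&(T[:,1]<3)&(abs(T[:,0])<45)&(abs(T[:,0])>14)
for sg in(-1,1):
  F=T[m&(T[:,0]*sg>0)]; print(len(F),F.min(0),F.max(0)); tip=F[F[:,1]>F[:,1].max()-4]; print(np.percentile(tip,[5,50,95],axis=0).round(1))
H=loc(P);m=(abs(T[:,0])<18)&(H[:,2]>128)&(H[:,2]<170)&(abs(H[:,1])<40);print("head",np.percentile(H[m],[1,50,99],axis=0).round(1))
E
```

```text
tip 0 [[282.0, 315.0], [278.0, 222.0], [469.0, 315.0], [472.0, 222.0]]
tip -0.006 [[279.0, 327.0], [275.0, 232.0], [472.0, 327.0], [475.0, 232.0]]
tip -0.013 [[275.0, 342.0], [271.0, 244.0], [475.0, 342.0], [479.0, 244.0]]
headtop y -17 [[400.0, 367.0]]
headtop y 0 [[400.0, 293.0]]
headtop y 17 [[401.0, 215.0]]
669 [-34.70324114 -59.9960887  -11.66359679] [-20.95273383 -37.13246684  11.67119387]
[[-21.3 -40.9  -9.3]
 [-21.2 -39.4   0.8]
 [-21.  -37.8   8.5]]
654 [ 20.9953317  -59.97997677 -11.58924791] [ 34.81402567 -36.75648651  11.79427614]
[[ 21.5 -40.7  -9.5]
 [ 21.7 -39.   -0. ]
 [ 21.8 -37.7   7.1]]
head [[ 17.4 -17.5 131.2]
 [ 28.3   0.7 147.3]
 [ 37.7  15.5 152.2]]
```

```bash
python3 - <<'E'
from h import *
s=readout.sense(); M=R.from_rotvec(s["ee_rot"]).as_matrix()
for n in("wrist","scene","top"):
  c=cam(n,s); p,d=eyes.snapshot(n); uv,P=cloud(c,d); T=(P-s["position"])@M*1000
  m=(abs(T[:,2])<16)&(T[:,1]>-130)&(T[:,1]<8)&(abs(T[:,0])<65)&(abs(T[:,0])>17)
  print(n)
  for y in range(-120,8,8):
    F=T[m&(abs(T[:,1]-y)<4)]
    if len(F): print(y,len(F),"L",F[F[:,0]<0][:,0].round(0).max(initial=-99),"R",F[F[:,0]>0][:,0].round(0).min(initial=99),"z",F[:,2].min().round(0),F[:,2].max().round(0))
  if n=="scene":
    cc=pix(c,s["position"])[0]; print("TCP px",cc); u,v=cc.astype(int); print((cc-[u-50,v-60])*6)
    cv2.imwrite("pics/s2.png",cv2.resize(p[v-60:v+30,u-50:u+60,::-1],None,fx=6,fy=6,interpolation=cv2.INTER_CUBIC))
    for y in (0,-.019,-.037,-.073): print(y,((pix(c,[s["position"]+M@np.array([x,y,0]) for x in(-.021,.021)])-[u-50,v-60])*6).round().tolist())
E
```

```text
wrist
-120 4334 L -17.0 R 17.0 z -4.0 16.0
-112 4424 L -17.0 R 17.0 z -13.0 16.0
-104 2897 L -17.0 R 20.0 z -13.0 16.0
-96 5209 L -20.0 R 18.0 z -13.0 16.0
-88 3158 L -21.0 R 21.0 z -13.0 14.0
-80 875 L -21.0 R 21.0 z -8.0 14.0
-72 1060 L -21.0 R 21.0 z -11.0 12.0
-64 744 L -21.0 R 21.0 z -11.0 12.0
-56 630 L -21.0 R 21.0 z -12.0 12.0
-48 514 L -21.0 R 21.0 z -11.0 11.0
-40 183 L -21.0 R 21.0 z -11.0 11.0
scene
-120 18 L -99.0 R 20.0 z -15.0 10.0
-112 20 L -99.0 R 24.0 z -15.0 10.0
-104 14 L -99.0 R 27.0 z -15.0 16.0
-96 22 L -99.0 R 29.0 z -12.0 11.0
-88 15 L -27.0 R 31.0 z -13.0 11.0
-80 1 L -99.0 R 32.0 z -12.0 -12.0
-72 14 L -22.0 R 25.0 z -11.0 7.0
-64 15 L -22.0 R 25.0 z -11.0 8.0
-56 16 L -23.0 R 23.0 z -11.0 8.0
-48 16 L -21.0 R 22.0 z -11.0 8.0
-40 6 L -26.0 R 23.0 z -9.0 8.0
TCP px [273.37717025 176.45394965]
[302.2630215 362.7236979]
0 [[299.0, 341.0], [306.0, 385.0]]
-0.019 [[300.0, 312.0], [306.0, 356.0]]
-0.037 [[300.0, 284.0], [307.0, 327.0]]
-0.073 [[301.0, 227.0], [308.0, 270.0]]
top
-120 1 L -25.0 R 99.0 z -15.0 -15.0
-112 1 L -27.0 R 99.0 z -12.0 -12.0
-104 2 L -26.0 R 99.0 z -15.0 -9.0
```

View pics/s2.png

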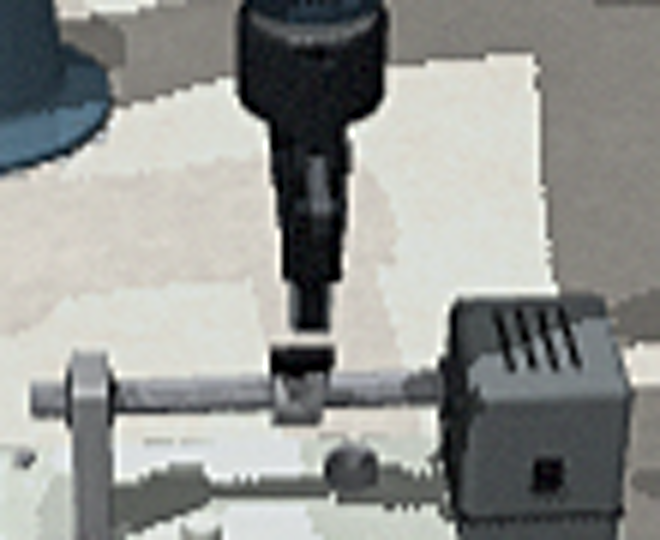

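>>> arm_command:
  deltas:
    - {"delta_pos": [0,0.01,0],"spin": 0,"fingers": 0.0}
    - {"delta_pos": [0,0.02,0],"spin": 0,"fingers": 0.0}
    - {"delta_pos": [0,0.03,0],"spin": 0,"fingers": 0.0}
    - {"delta_pos": [0,0.037,0],"spin": 0,"fingers": 0.0}
    - {"delta_pos": [0,0.037,0],"spin": 0,"fingers": 0.0}
    - {"delta_pos": [0,0.037,0],"spin": 0,"fingers": 0.0}

```text
time: 3.98
position: [0.5757, 0.0751, 0.0993]
ee_rot: [-1.562, 0.171, -0.173]
wrist_force: [-0.2, -0.4, 0.6]
grip_width: 0.499
```

```bash
cat >> h.py <<'E'
def look(tag):
    "where finger tips (tool mm) and head (rotator mm) are, by wrist depth"
    s=readout.sense(); M=R.from_rotvec(s["ee_rot"]).as_matrix(); c=cam("wrist",s); p,d=eyes.snapshot("wrist")
    uv,P=cloud(c,d); T=(P-s["position"])@M*1000; L=loc(P); L[:,2]+=1.3
    g=s["grip_width"]*42.5
    f=(abs(T[:,2])<13)&(T[:,1]>-60)&(abs(abs(T[:,0])-g)<2)&(T[:,1]<10)
    print("tips y (L,R)",[np.sort(T[f&(T[:,0]*k>0),1])[-5:].round(1).tolist() for k in(-1,1)])
    cv2.imwrite(f"pics/{tag}.png",cv2.resize(p[150:350,150:360,::-1],None,fx=3,fy=3)); np.savez(f"pics/{tag}.npz",L=L,T=T,uv=uv)
    return L,T,uv
E
python3 - <<'E'
from h import *
to(wpt([0,0,100]),-12.3)
L,T,uv=look("w3")
E
```

```text
t 3.98 pos [0.5757 0.0751 0.0993] xang -12.54 j [-0.066  0.189  1.81   0.002  1.141  0.152] F [-0.19 -0.4   0.56] T [-0.02   0.06  -0.016] grip 0.499
delta [-0.0275 -0.0007 -0.0002] spin -0.24
tips y (L,R) [[-7.2, -6.9, -6.9, -6.6, -6.2], [-38.1, -38.0, -37.9, -37.9, -37.2]]
```

>>> arm_command:
  deltas:
    - {"delta_pos": [-0.008,0,0],"spin": 0,"fingers": 0.0}
    - {"delta_pos": [-0.014,0,0],"spin": 0,"fingers": 0.0}
    - {"delta_pos": [-0.019,0,0],"spin": 0,"fingers": 0.0}
    - {"delta_pos": [-0.024,0,0],"spin": 0,"fingers": 0.0}
    - {"delta_pos": [-0.029,0,0],"spin": 0,"fingers": 0.0}
    - {"delta_pos": [-0.033,0,0],"spin": 0,"fingers": 0.0}
    - {"delta_pos": [-0.036,0,0],"spin": 0,"fingers": 0.0}
    - {"delta_pos": [-0.039,0,0],"spin": 0,"fingers": 0.0}
    - {"delta_pos": [-0.04,0,0],"spin": 0,"fingers": 0.0}
    - {"delta_pos": [-0.04,0,0],"spin": 0,"fingers": 0.0}
    - {"delta_pos": [-0.032,0,0],"spin": 0,"fingers": 0.0}
    - {"delta_pos": [-0.026,0,0],"spin": 0,"fingers": 0.0}

```text
time: 5.03
position: [0.5512, 0.0806, 0.0998]
ee_rot: [-1.562, 0.17, -0.173]
wrist_force: [0.7, -0.2, -0.8]
grip_width: 0.497
```

```bash
cat >> h.py <<'E'
def head(L):
    m=(abs(L[:,0])<22)&(abs(L[:,1])<19)&(L[:,2]>150)&(L[:,2]<164); t=L[m]
    print("headtop",m.sum(),np.percentile(t,[2,50,98],axis=0).round(1).tolist(),"mid",(t.min(0)+t.max(0)).round(1)/2)
    k=np.linalg.lstsq(np.c_[t[:,:2],np.ones(len(t))],t[:,2],rcond=None)[0]; print("slope x,y",k.round(3))
E
python3 - <<'E'
from h import *
to(wpt([2,0,100]),-12.3)
L,T,uv=look("w4"); head(L)
E
```

```text
t 5.03 pos [0.5512 0.0806 0.0998] xang -12.53 j [-0.059  0.135  1.87   0.002  1.134  0.159] F [ 0.65 -0.24 -0.8 ] T [0.007 0.02  0.002] grip 0.497
delta [-0.0004 -0.0002 -0.0002] spin -0.23
tips y (L,R) [[-4.6, -4.4, -3.5, 0.1, 3.0], [-38.5, -38.3, -38.2, -38.1, -37.7]]
headtop 1789 [[-20.7, -16.2, 150.9], [2.8, 3.0, 160.6], [8.4, 15.7, 162.5]] mid [ -6.5   -0.95 157.  ]
slope x,y [ 1.02000e-01 -8.70000e-02  1.59767e+02]
```

View pics/w4.png

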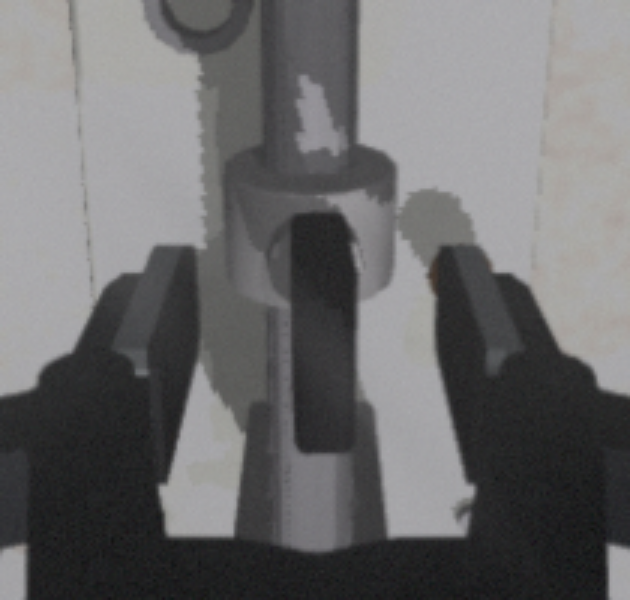

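```bash
cat >> h.py <<'E'
def lean(L,r=60):
    m=(abs(L[:,0])<12)&(abs(L[:,1])<17)&(L[:,2]>156)&(L[:,2]<164); t=L[m]
    lo,hi=np.percentile(t[:,0],[1,99]); k=np.linalg.lstsq(np.c_[t[:,:2],np.ones(len(t))],t[:,2],rcond=None)[0]
    print("top x",lo.round(2),hi.round(2),"mid lean",((lo+hi)/2/r).round(3),"median lean",(np.median(t[:,0])/r).round(3),"slope",k.round(3),"n",len(t))
E
python3 - <<'E'
from h import *
L=np.load("pics/w4.npz")["L"]; lean(L)
m=(abs(L[:,0])<12)&(L[:,2]>156)&(L[:,2]<164)
for y in range(-15,16,6):
    t=L[m&(abs(L[:,1]-y)<3)]; print(y,np.percentile(t[:,0],[2,98]).round(2),np.median(t[:,2]).round(2))
m=(L[:,1]>22)&(L[:,1]<60)&(abs(L[:,0])<14)&(L[:,2]>101.5)&(L[:,2]<112); print(np.percentile(L[m,0],[1,99]))
E
```

```text
top x -1.09 8.58 mid lean 0.062 median lean 0.062 slope [-3.60000e-02 -2.90000e-02  1.60771e+02] n 1364
-15 [-1.14  8.55] 160.81
-9 [-1.1  8.5] 160.91
-3 [-1.02  8.42] 160.85
3 [-0.95  8.35] 160.94
9 [-0.88  8.79] 160.84
15 [-0.82  8.35] 160.16
[-8.4798323  11.08462715]
```

>>> arm_command:
  deltas:
    - {"delta_pos": [0.001,-0.003,0],"spin": 0,"fingers": 0.3}
    - {"delta_pos": [0.001,-0.003,0],"spin": 0,"fingers": 0.65}
    - {"delta_pos": [0.001,-0.003,0],"spin": 0,"fingers": 0.65}
    - {"delta_pos": [0.001,-0.003,0],"spin": 0,"fingers": 0.65}
    - {"delta_pos": [0.001,-0.003,0],"spin": 0,"fingers": 0.65}
    - {"delta_pos": [0.001,-0.003,0],"spin": 0,"fingers": 0.65}

```text
time: 5.58
position: [0.5532, 0.08, 0.103]
ee_rot: [-1.562, 0.169, -0.175]
wrist_force: [0.0, -0.2, -0.8]
grip_width: 0.172
```

```bash
python3 - <<'E'
from h import *
to(wpt([3,0,103]),-12.3)
L,T,uv=look("w5"); lean(L)
E
```

```text
t 5.58 pos [0.5532 0.08   0.103 ] xang -12.55 j [-0.06   0.135  1.864  0.002  1.139  0.158] F [ 0.02 -0.18 -0.77] T [-0.055 -0.015  0.048] grip 0.172
delta [-0.0015  0.     -0.0001] spin -0.25
tips y (L,R) [[-3.9, -3.7, -3.6, -3.2, -2.0], [7.8, 8.0, 8.4, 9.8, 9.9]]
top x -11.11 8.71 mid lean -0.02 median lean 0.05 slope [ 5.00000e-03 -3.10000e-02  1.60602e+02] n 1508
```

View pics/w5.png

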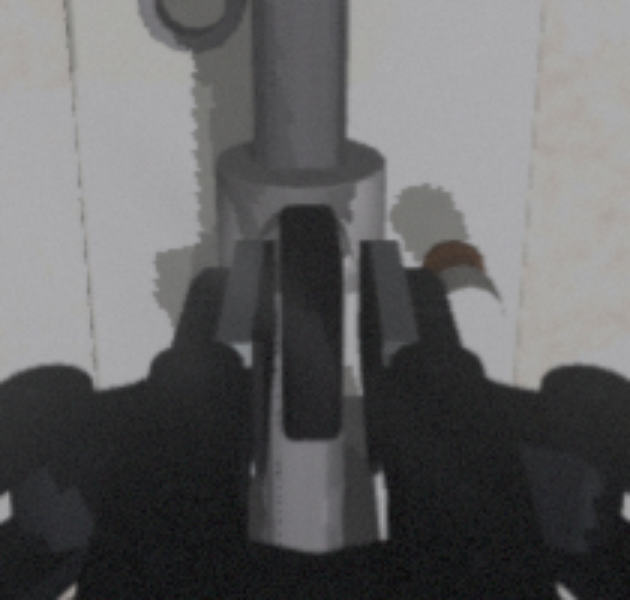

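>>> arm_command:
  deltas:
    - {"delta_pos": [-0.0008,0.003,0],"spin": 0,"fingers": 0.65}
    - {"delta_pos": [-0.0008,0.003,0],"spin": 3,"fingers": 0.65}
    - {"delta_pos": [-0.0008,0.003,0],"spin": 7,"fingers": 0.65}
    - {"delta_pos": [-0.0008,0.003,0],"spin": 11,"fingers": 0.65}
    - {"delta_pos": [-0.0008,0.003,0],"spin": 15,"fingers": 0.65}
    - {"delta_pos": [-0.0008,0.003,0],"spin": 19,"fingers": 0.65}
    - {"delta_pos": [-0.0008,0.003,0],"spin": 23,"fingers": 0.65}
    - {"delta_pos": [-0.0008,0.003,0],"spin": 27,"fingers": 0.65}
    - {"delta_pos": [-0.0008,0.003,0],"spin": 31,"fingers": 0.65}

```text
time: 6.38
position: [0.5517, 0.0802, 0.0993]
ee_rot: [-1.485, 0.595, -0.598]
wrist_force: [0.4, -0.8, -2.2]
grip_width: 0.174
```

```bash
python3 - <<'E'
from h import *
to(wpt([3,0,100]),-12.3)
L,T,uv=look("w6")
E
```

```text
t 6.38 pos [0.5517 0.0802 0.0993] xang -43.73 j [-0.06   0.137  1.869  0.002  1.133  0.703] F [ 0.37 -0.77 -2.24] T [-0.036  0.065  0.111] grip 0.174
delta [-0.     -0.0007  0.    ] spin -31.43
tips y (L,R) [[-7.3, -7.3, -7.3, -7.2, -7.2], [-10.3, -10.1, -9.6, -9.2, -8.7]]
```

View pics/w6.png

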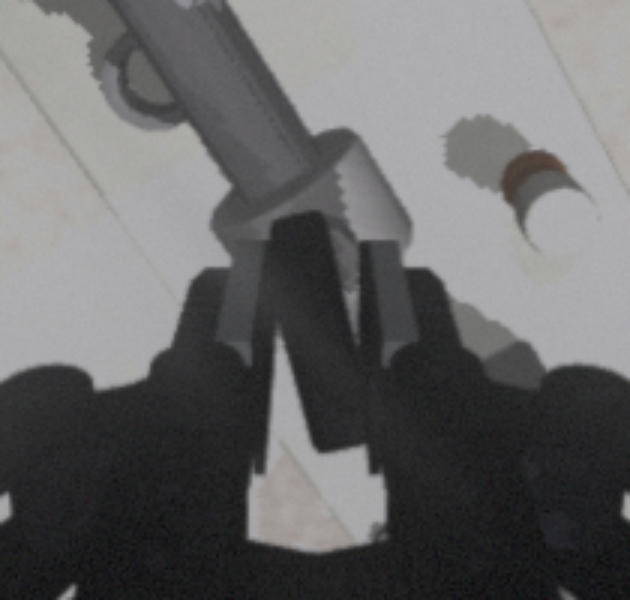

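>>> arm_command:
  deltas:
    - {"delta_pos": [0,0,0],"spin": 4,"fingers": 0.65}
    - {"delta_pos": [0,0,0],"spin": 8,"fingers": 0.65}
    - {"delta_pos": [0,0,0],"spin": 12,"fingers": 0.65}
    - {"delta_pos": [0,0,0],"spin": 16,"fingers": 0.65}
    - {"delta_pos": [0,0,0],"spin": 20,"fingers": 0.65}
    - {"delta_pos": [0,0,0],"spin": 24,"fingers": 0.65}
    - {"delta_pos": [0,0,0],"spin": 28,"fingers": 0.65}
    - {"delta_pos": [0,0,0],"spin": 32,"fingers": 0.65}

```text
time: 7.1
position: [0.5511, 0.0801, 0.0983]
ee_rot: [-1.314, 1.026, -1.026]
wrist_force: [-0.0, -1.5, -2.9]
grip_width: 0.175
```

```bash
python3 - <<'E'
from h import *
to(wpt([3,0,100]),-12.3)
E
```

```text
t 7.1 pos [0.5511 0.0801 0.0983] xang -75.94 j [-6.000e-02  1.380e-01  1.870e+00  1.000e-03  1.133e+00  1.265e+00] F [-0.05 -1.54 -2.92] T [-0.193 -0.038  0.105] grip 0.175
delta [ 0.     -0.0017  0.0007] spin -63.64
```

>>> arm_command:
  deltas:
    - {"delta_pos": [0,-0.001,0],"spin": 3,"fingers": 0.65}
    - {"delta_pos": [0,-0.001,0],"spin": 6,"fingers": 0.65}
    - {"delta_pos": [0,-0.001,0],"spin": 9,"fingers": 0.65}
    - {"delta_pos": [0,-0.001,0],"spin": 12,"fingers": 0.65}
    - {"delta_pos": [0,-0.001,0],"spin": 15,"fingers": 0.65}
    - {"delta_pos": [0,-0.001,0],"spin": 18,"fingers": 0.65}

```text
time: 7.6
position: [0.5503, 0.0799, 0.098]
ee_rot: [-1.176, 1.261, -1.26]
wrist_force: [1.2, -0.8, -5.7]
grip_width: 0.175
```

```bash
python3 - <<'E'
from h import *
to(wpt([3,0,100]),-12.3)
E
```

```text
t 7.6 pos [0.5503 0.0799 0.098 ] xang -93.98 j [-6.000e-02  1.380e-01  1.871e+00  1.000e-03  1.133e+00  1.580e+00] F [ 1.2  -0.81 -5.65] T [-0.252 -0.292  0.094] grip 0.175
delta [-0.0004 -0.002   0.0014] spin -81.68
```

```bash
cat >> h.py <<'E'
def bar(tag):
    L,T,uv=look(tag); zt=158
    m=(np.hypot(L[:,0]-3,L[:,1])<20)&(L[:,2]>zt-5)&(L[:,2]<zt+5)
    g=readout.sense()["grip_width"]*42.5; m&=(abs(T[:,0])<g+3)
    t=L[m]; m2=abs(t[:,2]-np.median(t[:,2]))<2; t=t[m2]
    r=cv2.minAreaRect(t[:,:2].astype(np.float32)); k=np.linalg.lstsq(np.c_[t[:,:2],np.ones(len(t))],t[:,2],rcond=None)[0]
    print("bar top",len(t),"rect",np.round(r[0],2),np.round(r[1],1),round(r[2],1),"z",np.median(t[:,2]).round(2),"slope",k.round(3),"x%",np.percentile(t[:,0],[1,99]).round(1),"y%",np.percentile(t[:,1],[1,99]).round(1))
    return L,T,uv
E
python3 - <<'E'
from h import *
bar("w7")
E
```

```text
tips y (L,R) [[-16.2, -16.1, -15.6, -15.6, -13.6], [-13.3, -13.3, -12.7, -12.4, -12.0]]
bar top 1363 rect [ 1.29 -2.05] [34.  20.4] 15.2 z 158.57 slope [-3.00000e-03  6.00000e-03  1.58536e+02] x% [-14.2  17.1] y% [-10.    9.6]
```

View pics/w7.png

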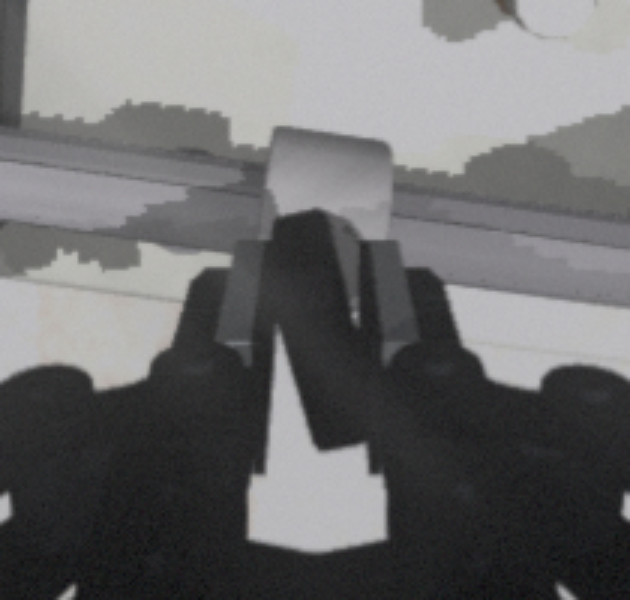

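>>> arm_command:
  deltas:
    - {"delta_pos": [0,-0.001,0.002],"spin": 3,"fingers": 0.65}
    - {"delta_pos": [0,-0.001,0.002],"spin": 6,"fingers": 0.65}
    - {"delta_pos": [0,-0.001,0.002],"spin": 9,"fingers": 0.65}
    - {"delta_pos": [0,-0.001,0.002],"spin": 12,"fingers": 0.65}
    - {"delta_pos": [0,-0.001,0.002],"spin": 15,"fingers": 0.65}
    - {"delta_pos": [0,-0.001,0.002],"spin": 18,"fingers": 0.65}

```text
time: 8.15
position: [0.5509, 0.0795, 0.0975]
ee_rot: [-1.005, 1.49, -1.486]
wrist_force: [-0.4, -2.1, -6.2]
grip_width: 0.173
```

```bash
python3 - <<'E'
from h import *
to(wpt([3,0,100]),-12.3)
bar("w8")
E
```

```text
t 8.15 pos [0.5509 0.0795 0.0975] xang -112.07 j [-0.06   0.142  1.868 -0.     1.136  1.896] F [-0.4  -2.15 -6.24] T [-0.321 -0.012  0.143] grip 0.173
delta [-0.0011 -0.0026  0.0005] spin -99.77
tips y (L,R) [[-13.2, -13.1, -13.0, -12.9, -12.6], [-16.1, -16.1, -16.0, -15.9, -15.9]]
bar top 1370 rect [2.35 0.2 ] [20.7 34.2] 74.9 z 157.89 slope [-1.00000e-02  1.20000e-02  1.57931e+02] x% [-14.1  18.2] y% [-11.8   6. ]
```

>>> arm_command:
  deltas:
    - {"delta_pos": [0,-0.001,0.0005],"spin": 2.5,"fingers": 0.65}
    - {"delta_pos": [0,-0.001,0.0005],"spin": 5,"fingers": 0.65}

```text
time: 8.37
position: [0.5507, 0.0792, 0.0974]
ee_rot: [-0.952, 1.552, -1.548]
wrist_force: [0.9, -0.4, -6.2]
grip_width: 0.176
```

```bash
python3 -c "
from h import *
to(wpt([3,0,100]),-12.3)"
```

```text
t 8.37 pos [0.5507 0.0792 0.0974] xang -117.12 j [-6.100e-02  1.420e-01  1.867e+00 -1.000e-03  1.137e+00  1.984e+00] F [ 0.86 -0.43 -6.22] T [-0.197 -0.218  0.09 ] grip 0.176
delta [-0.0014 -0.0026  0.0004] spin -104.82
```

>>> arm_command:
  deltas:
    - {"delta_pos": [0,-0.001,0.0005],"spin": 2.5,"fingers": 0.65}
    - {"delta_pos": [0,-0.001,0.0005],"spin": 5,"fingers": 0.65}

```text
time: 8.53
position: [0.5505, 0.079, 0.0973]
ee_rot: [-0.896, 1.612, -1.607]
wrist_force: [1.6, -0.3, -6.0]
grip_width: 0.176
```

```bash
python3 -c "
from h import *
to(wpt([3,0,100]),-12.3)"
```

```text
t 8.53 pos [0.5505 0.079  0.0973] xang -122.06 j [-0.061  0.143  1.867 -0.     1.138  2.069] F [ 1.57 -0.35 -6.  ] T [-0.081 -0.236  0.151] grip 0.176
delta [-0.0017 -0.0027  0.0003] spin -109.76
```

```bash
python3 -c "
from h import *
print(readout.sense()['joint_torque'].round(4))"
```

```text
[  0.2157 -38.8377 -31.7514   0.134    0.4419  -0.3047]
```

>>> arm_command:
  deltas:
    - {"delta_pos": [-0.001,-0.001,0.0005],"spin": 2.5,"fingers": 0.65}
    - {"delta_pos": [-0.001,-0.001,0.0005],"spin": 5,"fingers": 0.65}

```text
time: 8.7
position: [0.5506, 0.0792, 0.0971]
ee_rot: [-0.84, 1.671, -1.666]
wrist_force: [0.6, -2.8, -5.9]
grip_width: 0.178
```

```bash
python3 -c "
from h import *
to(wpt([3,0,100]),-12.3)
print(readout.sense()['joint_torque'].round(4))"
```

```text
t 8.7 pos [0.5506 0.0792 0.0971] xang -126.97 j [-6.000e-02  1.450e-01  1.865e+00 -2.000e-03  1.140e+00  2.157e+00] F [ 0.59 -2.8  -5.87] T [-0.419 -0.026  0.12 ] grip 0.178
delta [-0.0015 -0.0029  0.0002] spin -114.67
[  1.3834 -38.5427 -32.0409   0.6507   0.1203  -0.2786]
```

>>> arm_command:
  deltas:
    - {"delta_pos": [-0.001,-0.001,0.0005],"spin": 2.5,"fingers": 0.65}
    - {"delta_pos": [-0.001,-0.001,0.0005],"spin": 5,"fingers": 0.65}

```text
time: 8.87
position: [0.5505, 0.0791, 0.097]
ee_rot: [-0.782, 1.729, -1.725]
wrist_force: [-0.7, -3.7, -5.1]
grip_width: 0.176
```

```bash
python3 -c "
from h import *
to(wpt([3,0,100]),-12.3)
print(readout.sense()['joint_torque'].round(4))
bar('w9')"
```

```text
t 8.87 pos [0.5505 0.0791 0.097 ] xang -131.88 j [-0.059  0.146  1.863 -0.004  1.143  2.244] F [-0.72 -3.7  -5.06] T [-0.557  0.086  0.184] grip 0.176
delta [-0.0017 -0.003   0.0001] spin -119.58
[ 1.54890e+00 -3.83793e+01 -3.21402e+01  7.69200e-01 -3.10000e-02
 -2.62900e-01]
tips y (L,R) [[-12.4, -11.7, -11.3, -11.3, -10.7], [-8.8, -8.8, -7.9, 7.5, 8.6]]
bar top 1364 rect [2.75 0.12] [20.9 33.9] 55.0 z 157.27 slope [-1.10000e-02  1.10000e-02  1.57285e+02] x% [-13.6  17.8] y% [-14.6   5.8]
```

>>> arm_command:
  deltas:
    - {"delta_pos": [-0.0005,0,0],"spin": 2,"fingers": 0.65}
    - {"delta_pos": [-0.0005,0,0],"spin": 4,"fingers": 0.65}

```text
time: 9.08
position: [0.5505, 0.079, 0.0968]
ee_rot: [-0.731, 1.775, -1.773]
wrist_force: [-0.3, -2.4, -2.4]
grip_width: 0.174
```

```bash
python3 -c "
from h import *
to(wpt([3,0,100]),-12.3)"
```

```text
t 9.08 pos [0.5505 0.079  0.0968] xang -135.85 j [-0.059  0.147  1.863 -0.005  1.143  2.314] F [-0.26 -2.38 -2.43] T [-0.501  0.104  0.252] grip 0.174
delta [-0.0017 -0.0032 -0.0001] spin -123.55
```

>>> arm_command:
  deltas:
    - {"delta_pos": [-0.0005,0,0],"spin": 2,"fingers": 0.65}
    - {"delta_pos": [-0.0005,0,0],"spin": 4,"fingers": 0.65}

```text
time: 9.25
position: [0.5505, 0.0788, 0.0967]
ee_rot: [-0.68, 1.818, -1.818]
wrist_force: [-0.4, -2.9, -2.0]
grip_width: 0.178
```

```bash
python3 -c "
from h import *
to(wpt([3,0,100]),-12.3)"
```

```text
t 9.25 pos [0.5505 0.0788 0.0967] xang -139.72 j [-0.059  0.148  1.862 -0.006  1.144  2.382] F [-0.45 -2.88 -2.01] T [-0.521  0.183  0.161] grip 0.178
delta [-0.0019 -0.0033 -0.0003] spin -127.42
```

>>> arm_command:
  deltas:
    - {"delta_pos": [-0.001,-0.003,0],"spin": -6,"fingers": 0.65}
    - {"delta_pos": [-0.0015,-0.003,0],"spin": -12,"fingers": 0.5}
    - {"delta_pos": [-0.0015,-0.003,0],"spin": -12,"fingers": 0.3}
    - {"delta_pos": [-0.0015,-0.003,0],"spin": -12,"fingers": 0.3}
    - {"delta_pos": [-0.0015,-0.003,0],"spin": -12,"fingers": 0.3}

```text
time: 9.67
position: [0.5519, 0.0799, 0.1]
ee_rot: [-0.836, 1.681, -1.679]
wrist_force: [-0.1, 0.4, 0.6]
grip_width: 0.349
```

```bash
python3 - <<'E'
from h import *
to(wpt([3,0,100]),-12.3)
L,T,uv=bar('w10')
m=(abs(T[:,0])<13)&(L[:,2]>153)&(L[:,2]<161)&(np.hypot(L[:,0]-3,L[:,1])<20); t=L[m]
r=cv2.minAreaRect(t[:,:2].astype(np.float32)); print(r, np.median(t[:,2])); C=t[:,:2]-t[:,:2].mean(0); w,v=np.linalg.eigh(C.T@C); print("long axis deg",np.degrees(np.arctan2(v[1,1],v[0,1])))
for y0 in (-45,25): 
    s=(L[:,1]>y0)&(L[:,1]<y0+20)&(abs(L[:,0])<14)&(L[:,2]>101.5)&(L[:,2]<112); print(s.sum(),np.percentile(L[s,0],[1,99]) if s.sum() else 0)
E
```

```text
t 9.67 pos [0.5519 0.0799 0.1   ] xang -127.78 j [-0.057  0.147  1.857 -0.006  1.15   2.176] F [-0.08  0.43  0.56] T [-0.006 -0.004 -0.009] grip 0.349
delta [-0.0002 -0.     -0.0003] spin -115.48
tips y (L,R) [[0.5, 1.1, 3.5, 4.6, 4.9], [-5.1, -4.9, -4.5, -4.0, -3.3]]
bar top 1355 rect [3.14 0.7 ] [32.5 34.1] 61.5 z 156.94 slope [-1.30000e-02  1.10000e-02  1.56973e+02] x% [-13.4  18.7] y% [-17.9  14.9]
((1.6958503723144531, -1.8312864303588867), (10.04219913482666, 34.32904815673828), 66.84774017333984) 156.9292131800828
long axis deg 157.02776342182082
971 [-8.05709729 10.86857741]
273 [ 3.5933793  11.35488106]
```

View pics/w10.png

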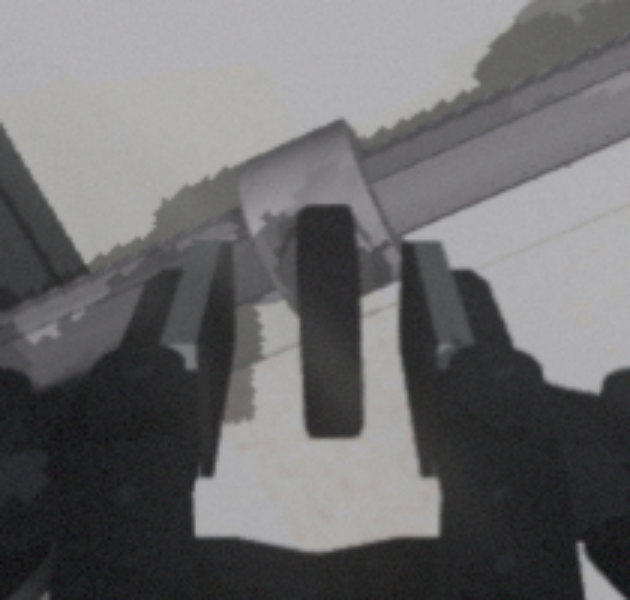

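```bash
cat >> h.py <<'E'
def square(n=8):
    "lean of bar top and of the flat from the same averaged wrist depth"
    s=readout.sense(); c=cam("wrist",s); M=R.from_rotvec(s["ee_rot"]).as_matrix()
    d=np.median([eyes.snapshot("wrist")[1] for _ in range(n)],0); uv,P=cloud(c,d); L=loc(P); L[:,2]+=1.3; T=(P-s["position"])@M*1000
    def fit(m,n):
        t=L[m]
        for _ in range(4):
            A=np.c_[t[:,:2],np.ones(len(t))]; k=np.linalg.lstsq(A,t[:,2],rcond=None)[0]; e=t[:,2]-A@k; t=t[abs(e)<max(2.5*e.std(),.3)]
        print(n,len(t),"lean",-k[0].round(4),"pitch",k[1].round(4),"z at 0",k[2].round(2),"sd",e.std().round(2),"mid",((np.percentile(t,1,axis=0)+np.percentile(t,99,axis=0))/2).round(2),"x",np.percentile(t[:,0],[1,99]).round(1))
        return t
    g=s["grip_width"]*42.5-2
    tb=L[(abs(T[:,0])<g)&(L[:,2]>154)&(L[:,2]<162)]; C=tb[:,:2]-tb[:,:2].mean(0); w,v=np.linalg.eigh(C.T@C); print("bar long axis",np.degrees(np.arctan2(v[1,1],v[0,1])).round(2),"rect",cv2.minAreaRect(tb[:,:2].astype(np.float32)))
    fit((abs(T[:,0])<g)&(L[:,2]>154)&(L[:,2]<162),"bar")
    sh=(L[:,2]>101.5)&(L[:,2]<112)&(abs(L[:,0]-1)<14)
    for a,b in((-95,-20),(20,75)):
        q=sh&(L[:,1]>a)&(L[:,1]<b)
        if q.sum()<200: continue
        k=np.polyfit(L[q,1],L[q,0],1); e=np.percentile(L[q,0],[1,99]); print("shaft centre x",e.mean().round(2),e.round(1))
        fit(q&(abs(L[:,0]-e.mean())<4.5),"flat")
    p=(abs(L[:,1]+113)<10)&(L[:,2]>114)&(abs(L[:,0])<24)
    if p.sum()>100: fit(p,"pillar")
    p=(abs(L[:,2]-14)<3)&(abs(L[:,0])<74)&(L[:,1]>-160)&(L[:,1]<80)
    if p.sum()>100: fit(p,"plate")
E
python3 -c "
from h import *
square()"
```

```text
bar long axis 156.68 rect ((1.977529525756836, -1.808828353881836), (9.997620582580566, 33.41077423095703), 66.76142120361328)
bar 1136 lean 0.0108 pitch 0.0095 z at 0 157.23 sd 0.34 mid [  2.08  -1.82 157.07] x [-13.   17.2]
shaft centre x 1.41 [-8.  10.8]
flat 1677 lean 0.0514 pitch 0.0002 z at 0 108.86 sd 0.23 mid [  1.42 -57.56 108.78] x [-3.   5.8]
shaft centre x 2.39 [-6.6 11.4]
flat 557 lean 0.0509 pitch -0.0015 z at 0 108.98 sd 0.24 mid [  2.43  47.71 108.78] x [-2.   6.8]
pillar 2316 lean 0.0034 pitch -0.072 z at 0 110.75 sd 0.61 mid [   0.89 -113.95  118.39] x [-19.9  21.6]
plate 25352 lean 0.0004 pitch -0.0003 z at 0 15.21 sd 0.27 mid [  1.36 -39.58  15.21] x [-69.9  72.6]
```

>>> arm_command:
  deltas:
    - {"delta_pos": [0.0019,0,0],"spin": 0,"fingers": 0.3}
    - {"delta_pos": [0.0019,0,0],"spin": 0,"fingers": 0.65}
    - {"delta_pos": [0.0019,0,0],"spin": 0,"fingers": 0.65}
    - {"delta_pos": [0.0019,0,0],"spin": -6,"fingers": 0.65}
    - {"delta_pos": [0.0019,0,0],"spin": -12,"fingers": 0.65}
    - {"delta_pos": [0.0019,0,0],"spin": -18,"fingers": 0.65}
    - {"delta_pos": [0.0019,0,0],"spin": -24,"fingers": 0.65}
    - {"delta_pos": [0.0019,0,0],"spin": -30,"fingers": 0.65}
    - {"delta_pos": [0.0019,0,0],"spin": -36,"fingers": 0.65}
    - {"delta_pos": [0.0019,0,0],"spin": -42,"fingers": 0.65}
    - {"delta_pos": [0.0019,0,0],"spin": -46,"fingers": 0.65}

```text
time: 11.03
position: [0.5509, 0.0788, 0.1004]
ee_rot: [-1.287, 1.107, -1.095]
wrist_force: [-0.5, 2.2, 3.7]
grip_width: 0.175
```

```bash
python3 -c "
from h import *
to(wpt([3,0,100]),-12.3)
print(readout.sense()['joint_torque'].round(4))"
```

```text
t 11.03 pos [0.5509 0.0788 0.1004] xang -81.49 j [-0.059  0.143  1.86  -0.005  1.15   1.365] F [-0.55  2.24  3.75] T [ 0.316  0.06  -0.173] grip 0.175
delta [-0.0014  0.0004  0.001 ] spin -69.19
[ -0.9832 -34.0318 -28.4604  -0.4751  -0.1597   0.3665]
```

>>> arm_command:
  deltas:
    - {"delta_pos": [-0.001,0,0.001],"spin": 10,"fingers": 0.3}
    - {"delta_pos": [-0.001,0,0.001],"spin": 10,"fingers": 0}
    - {"delta_pos": [-0.001,0,0.001],"spin": 10,"fingers": -0.45}
    - {"delta_pos": [-0.001,0,0.001],"spin": 10,"fingers": -0.45}
    - {"delta_pos": [-0.001,0,0.001],"spin": 10,"fingers": -0.45}
    - {"delta_pos": [-0.001,0,0.001],"spin": 10,"fingers": -0.45}
    - {"delta_pos": [-0.001,0,0.001],"spin": 3,"fingers": -0.45}
    - {"delta_pos": [-0.001,0,0.001],"spin": -4,"fingers": -0.45}
    - {"delta_pos": [-0.001,0,0.001],"spin": -11,"fingers": -0.45}
    - {"delta_pos": [-0.001,0,0.001],"spin": -18,"fingers": -0.45}
    - {"delta_pos": [-0.001,0,0.001],"spin": -25,"fingers": -0.45}
    - {"delta_pos": [-0.001,0,0.001],"spin": -32,"fingers": -0.45}

```text
time: 12.03
position: [0.5517, 0.0798, 0.1004]
ee_rot: [-1.474, 0.678, -0.663]
wrist_force: [-0.3, -0.0, 0.2]
grip_width: 0.724
```

>>> arm_command:
  deltas:
    - {"delta_pos": [0,0,0],"spin": -7,"fingers": -0.45}
    - {"delta_pos": [0,0,0],"spin": -14,"fingers": -0.45}
    - {"delta_pos": [0,0,0],"spin": -21,"fingers": -0.45}
    - {"delta_pos": [0,0,0],"spin": -28,"fingers": -0.45}
    - {"delta_pos": [0,0,0],"spin": -35,"fingers": -0.45}
    - {"delta_pos": [0,0,0],"spin": -42,"fingers": -0.45}
    - {"delta_pos": [0,0,0],"spin": -47,"fingers": -0.45}
    - {"delta_pos": [0,0,0],"spin": -47,"fingers": -0.45}

```text
time: 12.7
position: [0.5517, 0.0798, 0.1003]
ee_rot: [-1.574, 0.037, -0.018]
wrist_force: [0.5, -0.3, 0.4]
grip_width: 0.724
```

```bash
python3 -c "
from h import *
to(wpt([0,0,100]),-12.3)
square()
L,T,uv=look('w11')
m=(abs(T[:,0])<24)&(L[:,2]>153)&(L[:,2]<163); print('bar tool x',np.percentile(T[m,0],[1,99]),'z',np.percentile(T[m,2],[1,99]))"
```

```text
t 12.7 pos [0.5517 0.0798 0.1003] xang -2.02 j [-0.057  0.146  1.857 -0.005  1.151 -0.02 ] F [ 0.47 -0.28  0.43] T [-0.005 -0.008 -0.014] grip 0.724
delta [-0.0029  0.0003  0.001 ] spin 10.28
bar long axis -172.53 rect ((1.7257194519042969, -1.2912302017211914), (33.8590202331543, 10.120190620422363), 7.434532165527344)
bar 1282 lean -0.0053 pitch -0.1016 z at 0 157.84 sd 0.49 mid [  1.56  -1.1  157.61] x [-14.6  17.7]
shaft centre x 0.73 [-9.1 10.6]
flat 704 lean 0.0539 pitch 0.0018 z at 0 108.9 sd 0.23 mid [  0.73 -62.01 108.75] x [-3.7  5.1]
shaft centre x 1.09 [-8.7 10.8]
flat 1386 lean 0.0494 pitch -0.0014 z at 0 108.79 sd 0.24 mid [  1.11  47.52 108.67] x [-3.3  5.5]
plate 19693 lean 0.0005 pitch -0.0007 z at 0 15.05 sd 0.27 mid [  0.79 -37.78  15.04] x [-70.4  72. ]
tips y (L,R) [[-41.7, -41.6, -41.6, -41.3, -41.1], [-41.6, -41.6, -41.4, -41.2, -41.0]]
bar tool x [-18.56797447  14.15971369] z [-5.63349029  4.8363365 ]
```

>>> arm_command:
  deltas:
    - {"delta_pos": [0.005,0,0],"spin": 0,"fingers": -0.45}
    - {"delta_pos": [0.009,0,0],"spin": 0,"fingers": -0.45}
    - {"delta_pos": [0.0115,0,0],"spin": 0,"fingers": -0.45}
    - {"delta_pos": [0.013,0,0],"spin": 0,"fingers": -0.45}
    - {"delta_pos": [0.014,0,0],"spin": 0,"fingers": -0.45}
    - {"delta_pos": [0.014,0,0],"spin": 0,"fingers": -0.45}
    - {"delta_pos": [0.014,0,0],"spin": 0,"fingers": -0.45}
    - {"delta_pos": [0.007,0,0],"spin": 0,"fingers": -0.45}
    - {"delta_pos": [0.0,0,0],"spin": 0,"fingers": -0.45}
    - {"delta_pos": [0.0,0,0],"spin": 0,"fingers": -0.45}

```text
time: 13.98
position: [0.5502, 0.0801, 0.1]
ee_rot: [-1.574, 0.039, -0.019]
wrist_force: [0.7, -0.5, 0.7]
grip_width: 0.727
```

```bash
python3 -c "
from h import *
to(wpt([0,0,100]),-12.3)
square()
L,T,uv=look('w12')
m=(abs(T[:,0])<24)&(L[:,2]>153)&(L[:,2]<163); print('bar tool x',np.percentile(T[m,0],[1,99]),'z',np.percentile(T[m,2],[1,99]))"
```

```text
t 13.98 pos [0.5502 0.0801 0.1   ] xang -2.13 j [-0.057  0.143  1.86  -0.005  1.151 -0.018] F [ 0.66 -0.5   0.72] T [-0.038 -0.027 -0.057] grip 0.727
delta [-0.0014  0.      0.0007] spin 10.17
bar long axis -173.11 rect ((3.457688331604004, -1.1275343894958496), (33.558170318603516, 9.692327499389648), 7.974312782287598)
bar 1253 lean 0.0545 pitch -0.0999 z at 0 157.56 sd 0.51 mid [  3.53  -1.26 157.18] x [-12.5  19.6]
shaft centre x -0.94 [-10.7   8.8]
flat 684 lean 0.0389 pitch 0.001 z at 0 108.42 sd 0.23 mid [ -0.94 -62.56 108.41] x [-5.3  3.5]
shaft centre x -0.28 [-9.9  9.4]
flat 1397 lean 0.043 pitch -0.0013 z at 0 108.35 sd 0.26 mid [ -0.28  47.56 108.31] x [-4.7  4.1]
plate 19742 lean 0.0017 pitch -0.0008 z at 0 14.7 sd 0.28 mid [ -0.54 -37.75  14.7 ] x [-71.7  70.6]
tips y (L,R) [[-41.3, -41.3, -41.2, -41.0, -40.7], [-41.1, -41.1, -41.1, -40.6, -40.2]]
bar tool x [-15.70789869  17.16459542] z [-6.03195041  4.23913065]
```

```bash
python3 - <<'E'
from h import *
for n,xa,z0 in(("w7",-93.98,158.57),("w8",-112.07,157.89),("w9",-131.88,157.27)):
    f=np.load(f"pics/{n}.npz"); L,T=f["L"],f["T"]; m=(abs(L[:,2]-z0)<.9)&(abs(T[:,0])<9.5)&(abs(T[:,2])<19); t=T[m][:,[0,2]]
    # mid-line: per z slice, edges
    zs=np.arange(-6,7,2); e=np.array([np.percentile(t[abs(t[:,1]-z)<1,0],[3,97]) for z in zs])
    ang=lambda x:np.degrees(np.arctan(np.polyfit(zs,x,1)[0])).round(2)
    C=t-t.mean(0); w,v=np.linalg.eigh(C.T@C); print(n,len(t),"edges L,R deg",ang(e[:,0]),ang(e[:,1]),"pca",np.degrees(np.arctan(v[0,1]/v[1,1])).round(2),np.percentile(t,[2,98],axis=0).round(1).tolist(), e.round(1).tolist())
E
```

```text
w7 1092 edges L,R deg -11.56 -14.38 pca -14.13 [[-6.8, -15.7], [7.4, 14.9]] [[-2.2, 6.8], [-2.7, 6.3], [-3.1, 5.8], [-3.6, 4.9], [-4.1, 4.3], [-4.5, 4.3], [-4.5, 3.9]]
w8 1057 edges L,R deg -14.1 -15.14 pca -13.74 [[-6.6, -15.6], [7.4, 14.8]] [[-2.2, 6.8], [-2.7, 6.3], [-3.2, 5.8], [-3.6, 5.3], [-4.1, 4.8], [-4.6, 4.3], [-5.4, 3.4]]
w9 1072 edges L,R deg -15.03 -14.19 pca -13.6 [[-6.3, -15.4], [7.7, 15.0]] [[-1.8, 7.2], [-2.3, 6.2], [-2.8, 6.2], [-3.2, 5.2], [-4.1, 4.8], [-4.6, 4.3], [-4.9, 4.2]]
```

>>> arm_command:
  deltas:
    - {"delta_pos": [0.0007,0,-0.0009],"spin": 7,"fingers": -0.45}
    - {"delta_pos": [0.0007,0,-0.0009],"spin": 14,"fingers": -0.45}
    - {"delta_pos": [0.0007,0,-0.0009],"spin": 21,"fingers": -0.45}
    - {"delta_pos": [0.0007,0,-0.0009],"spin": 28,"fingers": -0.45}
    - {"delta_pos": [0.0007,0,-0.0009],"spin": 35,"fingers": -0.45}
    - {"delta_pos": [0.0007,0,-0.0009],"spin": 42,"fingers": -0.45}
    - {"delta_pos": [0.0007,0,-0.0009],"spin": 49,"fingers": -0.45}
    - {"delta_pos": [0.0007,0,-0.0009],"spin": 56,"fingers": -0.45}
    - {"delta_pos": [0.0007,0,-0.0009],"spin": 63,"fingers": -0.45}
    - {"delta_pos": [0.0007,0,-0.0009],"spin": 70,"fingers": -0.45}
    - {"delta_pos": [0.0007,0,-0.0009],"spin": 77,"fingers": -0.45}
    - {"delta_pos": [0.0007,0,-0.0009],"spin": 84,"fingers": -0.45}

```text
time: 15.43
position: [0.5526, 0.0789, 0.1003]
ee_rot: [-1.249, 1.171, -1.161]
wrist_force: [0.1, -0.5, 0.3]
grip_width: 0.727
```

>>> arm_command:
  deltas:
    - {"delta_pos": [0,0,0],"spin": 7,"fingers": -0.45}
    - {"delta_pos": [0,0,0],"spin": 9,"fingers": 0.3}
    - {"delta_pos": [0,0,0],"spin": 9,"fingers": 0.3}
    - {"delta_pos": [0,0,0],"spin": 9,"fingers": 0.3}
    - {"delta_pos": [0,0,0],"spin": 9,"fingers": 0.3}
    - {"delta_pos": [0,0,0],"spin": 9,"fingers": 0.3}

```text
time: 15.93
position: [0.5527, 0.0789, 0.1003]
ee_rot: [-1.175, 1.286, -1.277]
wrist_force: [-0.1, -0.7, 0.7]
grip_width: 0.349
```

```bash
python3 -c "
from h import *
to(wpt([3,0,100]),-142.8)
square()
L,T,uv=look('w13')
m=(abs(T[:,0])<12)&(L[:,2]>153)&(L[:,2]<163); print('bar tool x',np.percentile(T[m,0],[1,99]),'z',np.percentile(T[m,2],[1,99]))"
```

```text
t 15.93 pos [0.5527 0.0789 0.1003] xang -95.45 j [-0.059  0.147  1.855 -0.005  1.151  1.609] F [-0.13 -0.68  0.71] T [ 0.029 -0.069 -0.013] grip 0.349
delta [-0.0013  0.0003 -0.0011] spin 47.35
bar long axis -172.57 rect ((5.622261047363281, -1.3887929916381836), (32.783267974853516, 9.546597480773926), 7.291097164154053)
bar 1190 lean 0.0765 pitch 0.0083 z at 0 158.39 sd 0.33 mid [  5.54  -1.66 157.8 ] x [-10.3  21.3]
shaft centre x 1.47 [-7.9 10.8]
flat 1296 lean 0.0537 pitch -0.0014 z at 0 108.76 sd 0.23 mid [  1.48 -57.59 108.77] x [-2.9  5.9]
shaft centre x 1.95 [-7.4 11.3]
flat 1123 lean 0.0628 pitch 0.0005 z at 0 108.82 sd 0.23 mid [  1.96  47.53 108.71] x [-2.4  6.3]
pillar 1808 lean 0.0076 pitch -0.0986 z at 0 107.56 sd 0.71 mid [   1.03 -113.3   117.99] x [-19.8  21.9]
plate 23516 lean 0.001 pitch -0.0005 z at 0 15.1 sd 0.27 mid [  1.56 -38.92  15.09] x [-69.5  72.7]
tips y (L,R) [[1.8, 1.9, 1.9, 2.7, 4.0], [-0.7, -0.6, 0.7, 2.8, 3.5]]
bar tool x [-4.07924473  5.47781753] z [-15.3300752   17.12974273]
```

>>> arm_command:
  deltas:
    - {"delta_pos": [0.0007,0,0],"spin": 0,"fingers": 0.65}
    - {"delta_pos": [0.0007,0,0],"spin": 2,"fingers": 0.65}
    - {"delta_pos": [0.0007,0,0],"spin": 5,"fingers": 0.65}
    - {"delta_pos": [0.0007,0,0],"spin": 8,"fingers": 0.65}
    - {"delta_pos": [0.0007,0,0],"spin": 11,"fingers": 0.65}
    - {"delta_pos": [0.0007,0,0],"spin": 14,"fingers": 0.65}
    - {"delta_pos": [0.0007,0,0],"spin": 17,"fingers": 0.65}
    - {"delta_pos": [0.0007,0,0],"spin": 20,"fingers": 0.65}
    - {"delta_pos": [0.0007,0,0],"spin": 23,"fingers": 0.65}
    - {"delta_pos": [0.0007,0,0],"spin": 26,"fingers": 0.65}
    - {"delta_pos": [0.0007,0,0],"spin": 29,"fingers": 0.65}
    - {"delta_pos": [0.0007,0,0],"spin": 32,"fingers": 0.65}

```text
time: 17.38
position: [0.5522, 0.0783, 0.0999]
ee_rot: [-0.838, 1.68, -1.675]
wrist_force: [0.8, 0.4, -1.3]
grip_width: 0.176
```

```bash
python3 -c "
from h import *
to(wpt([3,0,100]),-142.8)"
```

```text
t 17.38 pos [0.5522 0.0783 0.0999] xang -127.6 j [-0.06   0.147  1.856 -0.005  1.151  2.169] F [ 0.8   0.37 -1.28] T [ 0.042 -0.033  0.17 ] grip 0.176
delta [-0.0013 -0.0001 -0.0016] spin 15.2
```

>>> arm_command:
  deltas:
    - {"delta_pos": [0,0,0],"spin": 2.5,"fingers": 0.65}
    - {"delta_pos": [0,0,0],"spin": 5,"fingers": 0.65}

```text
time: 17.55
position: [0.5521, 0.0783, 0.0998]
ee_rot: [-0.774, 1.739, -1.736]
wrist_force: [0.1, 0.2, -0.0]
grip_width: 0.17
```

```bash
python3 -c "
from h import *
to(wpt([3,0,100]),-142.8)"
```

```text
t 17.55 pos [0.5521 0.0783 0.0998] xang -132.7 j [-0.06   0.147  1.857 -0.005  1.15   2.258] F [ 0.08  0.24 -0.05] T [ 0.04  -0.013  0.143] grip 0.17
delta [-0.0012 -0.0002 -0.0016] spin 10.1
```

>>> arm_command:
  deltas:
    - {"delta_pos": [0,0,0],"spin": 2.5,"fingers": 0.65}
    - {"delta_pos": [0,0,0],"spin": 5,"fingers": 0.65}

```text
time: 17.72
position: [0.5521, 0.0783, 0.0996]
ee_rot: [-0.706, 1.797, -1.795]
wrist_force: [-0.7, -0.2, -1.1]
grip_width: 0.175
```

```bash
python3 -c "
from h import *
to(wpt([3,0,100]),-142.8)"
```

```text
t 17.72 pos [0.5521 0.0783 0.0996] xang -137.79 j [-0.06   0.147  1.857 -0.005  1.15   2.347] F [-0.71 -0.23 -1.08] T [ 0.028 -0.051  0.139] grip 0.175
delta [-0.0011 -0.0004 -0.0017] spin 5.01
```

>>> arm_command:
  deltas:
    - {"delta_pos": [0,0,0],"spin": 2.5,"fingers": 0.65}
    - {"delta_pos": [0,0,0],"spin": 5,"fingers": 0.65}

```text
time: 17.88
position: [0.552, 0.0782, 0.0995]
ee_rot: [-0.636, 1.854, -1.853]
wrist_force: [0.2, -1.0, -0.0]
grip_width: 0.175
```

```bash
python3 -c "
from h import *
to(wpt([3,0,100]),-142.8)"
```

```text
t 17.88 pos [0.552  0.0782 0.0995] xang -142.87 j [-0.06   0.147  1.857 -0.005  1.15   2.436] F [ 0.24 -1.03 -0.03] T [0.014 0.004 0.142] grip 0.175
delta [-0.001  -0.0005 -0.0018] spin -0.07
```

>>> arm_command:
  deltas:
    - {"delta_pos": [-0.0008,-0.001,-0.001],"spin": -6,"fingers": 0.65}
    - {"delta_pos": [-0.0008,-0.001,-0.001],"spin": -13,"fingers": 0.5}
    - {"delta_pos": [-0.0008,-0.001,-0.001],"spin": -13,"fingers": 0.3}
    - {"delta_pos": [-0.0008,-0.001,-0.001],"spin": -13,"fingers": 0.3}
    - {"delta_pos": [-0.0008,-0.001,-0.001],"spin": -13,"fingers": 0.3}

```text
time: 18.3
position: [0.552, 0.0795, 0.1005]
ee_rot: [-0.808, 1.708, -1.704]
wrist_force: [-0.4, 0.3, 0.6]
grip_width: 0.349
```

```bash
python3 -c "
from h import *
to(wpt([3,0,100]),-142.8)
square()
L,T,uv=look('w14')
m=(abs(T[:,0])<12)&(L[:,2]>153)&(L[:,2]<163); print('bar tool x',np.percentile(T[m,0],[1,99]),'z',np.percentile(T[m,2],[1,99]))
t=T[m][:,[0,2]]; C=t-t.mean(0); w,v=np.linalg.eigh(C.T@C); print('bar in tool deg',np.degrees(np.arctan(v[0,1]/v[1,1])))"
```

```text
t 18.3 pos [0.552  0.0795 0.1005] xang -130.02 j [-0.058  0.147  1.856 -0.005  1.152  2.213] F [-0.44  0.28  0.63] T [-0.023 -0.048  0.013] grip 0.349
delta [-0.0004  0.0005 -0.0007] spin 12.78
bar long axis 155.98 rect ((4.745112419128418, -1.8104257583618164), (10.05099105834961, 33.541561126708984), 65.9981689453125)
bar 1183 lean 0.0683 pitch 0.0077 z at 0 157.23 sd 0.31 mid [  4.77  -1.86 156.78] x [-10.7  20.2]
shaft centre x 1.21 [-8.2 10.7]
flat 1671 lean 0.0534 pitch 0.0004 z at 0 108.72 sd 0.24 mid [  1.22 -57.57 108.64] x [-3.2  5.6]
shaft centre x 2.74 [-5.8 11.3]
flat 517 lean 0.0532 pitch -0.0027 z at 0 108.89 sd 0.23 mid [  2.74  47.6  108.57] x [-1.7  7.1]
pillar 2300 lean 0.0045 pitch -0.0679 z at 0 111.12 sd 0.58 mid [   0.7  -114.14  118.37] x [-20.   21.4]
plate 25385 lean 0.0006 pitch -0.0005 z at 0 15.07 sd 0.28 mid [  1.19 -39.7   15.07] x [-70.1  72.5]
tips y (L,R) [[0.6, 0.8, 1.3, 1.8, 2.8], [-5.2, -5.0, -5.0, -4.9, -4.9]]
bar tool x [-4.23398793  6.47119371] z [-15.14077459  18.09499957]
bar in tool deg -3.620919667585643
```

>>> arm_command:
  deltas:
    - {"delta_pos": [0.0011,0,0],"spin": 0,"fingers": 0.5}
    - {"delta_pos": [0.0011,0,0],"spin": 0,"fingers": 0.65}
    - {"delta_pos": [0.0011,0,0],"spin": 0,"fingers": 0.65}
    - {"delta_pos": [0.0011,0,0],"spin": 3,"fingers": 0.65}
    - {"delta_pos": [0.0011,0,0],"spin": 6,"fingers": 0.65}
    - {"delta_pos": [0.0011,0,0],"spin": 9,"fingers": 0.65}
    - {"delta_pos": [0.0011,0,0],"spin": 11,"fingers": 0.65}
    - {"delta_pos": [0.0011,0,0],"spin": 13,"fingers": 0.65}
    - {"delta_pos": [0.0011,0,0],"spin": 14.5,"fingers": 0.65}

```text
time: 19.5
position: [0.5513, 0.0788, 0.1005]
ee_rot: [-0.613, 1.871, -1.871]
wrist_force: [0.4, 0.7, -0.2]
grip_width: 0.176
```

```bash
python3 -c "
from h import *
to(wpt([3,0,100]),-142.8)
L,T,uv=look('w15')
m=(abs(L[:,2]-156.8)<1.2)&(abs(T[:,0])<9.5)&(abs(T[:,2])<19); t=T[m][:,[0,2]]; C=t-t.mean(0); w,v=np.linalg.eigh(C.T@C); print('bar in tool deg',np.degrees(np.arctan(v[0,1]/v[1,1])))"
```

```text
t 19.5 pos [0.5513 0.0788 0.1005] xang -144.44 j [-0.059  0.145  1.858 -0.005  1.152  2.464] F [ 0.42  0.66 -0.17] T [ 0.1   -0.072  0.18 ] grip 0.176
delta [-0.0012  0.0005 -0.001 ] spin -1.64
tips y (L,R) [[-7.1, -7.0, -7.0, -6.8, -5.6], [-5.4, -5.4, -4.9, -4.7, -3.9]]
bar in tool deg -14.436772792380108
```

>>> arm_command:
  deltas:
    - {"delta_pos": [-0.0005,-0.001,0],"spin": -6,"fingers": 0.65}
    - {"delta_pos": [-0.0005,-0.001,0],"spin": -13,"fingers": 0.5}
    - {"delta_pos": [-0.0005,-0.001,0],"spin": -13,"fingers": 0.3}
    - {"delta_pos": [-0.0005,-0.001,0],"spin": -13,"fingers": 0.3}
    - {"delta_pos": [-0.0005,-0.001,0],"spin": -13,"fingers": 0.3}

```text
time: 19.97
position: [0.5517, 0.0791, 0.1014]
ee_rot: [-0.788, 1.727, -1.723]
wrist_force: [0.1, -0.3, -0.3]
grip_width: 0.35
```

```bash
python3 -c "
from h import *
to(wpt([3,0,100]),-142.8)
square()
L,T,uv=look('w16')
m=(abs(T[:,0])<12)&(L[:,2]>153)&(L[:,2]<163)
t=T[m][:,[0,2]]; C=t-t.mean(0); w,v=np.linalg.eigh(C.T@C); print('bar in tool deg',np.degrees(np.arctan(v[0,1]/v[1,1])))"
```

```text
t 19.97 pos [0.5517 0.0791 0.1014] xang -131.61 j [-0.059  0.145  1.856 -0.005  1.154  2.24 ] F [ 0.09 -0.29 -0.26] T [-0.031  0.005  0.003] grip 0.35
delta [-0.0009  0.0014 -0.0008] spin 11.19
bar long axis 155.94 rect ((4.841574668884277, -1.8796844482421875), (10.076058387756348, 33.54045486450195), 65.89891052246094)
bar 1173 lean 0.068 pitch 0.0074 z at 0 157.22 sd 0.34 mid [  4.83  -1.89 156.73] x [-10.5  20.2]
shaft centre x 1.19 [-8.3 10.7]
flat 1671 lean 0.056 pitch 0.0009 z at 0 108.75 sd 0.24 mid [  1.19 -57.6  108.64] x [-3.2  5.6]
shaft centre x 2.7 [-5.9 11.3]
flat 480 lean 0.057 pitch -0.0021 z at 0 108.86 sd 0.23 mid [  2.69  47.59 108.6 ] x [-1.7  7.1]
pillar 2267 lean 0.0048 pitch -0.0539 z at 0 112.77 sd 0.51 mid [   0.63 -114.3   118.53] x [-20.1  21.3]
plate 25347 lean 0.0006 pitch -0.0004 z at 0 15.07 sd 0.28 mid [  1.22 -39.78  15.07] x [-70.1  72.5]
tips y (L,R) [[2.3, 2.4, 2.5, 3.2, 3.6], [-4.3, -4.2, -4.1, -4.0, -4.0]]
bar in tool deg -5.233730074264252
```

>>> arm_command:
  deltas:
    - {"delta_pos": [0.0008,0,0],"spin": 0,"fingers": 0}
    - {"delta_pos": [0.0008,0,0],"spin": 0,"fingers": 0}
    - {"delta_pos": [0.0008,-0.005,0],"spin": 0,"fingers": 0}
    - {"delta_pos": [0.0008,-0.02,0],"spin": 0,"fingers": 0}
    - {"delta_pos": [0.0008,-0.045,0],"spin": 0,"fingers": 0}
    - {"delta_pos": [0,-0.075,0],"spin": 0,"fingers": 0}
    - {"delta_pos": [0,-0.105,0],"spin": 0,"fingers": 0}
    - {"delta_pos": [0,-0.12,0],"spin": 0,"fingers": 0}
    - {"delta_pos": [0,-0.12,0],"spin": 0,"fingers": 0}
    - {"delta_pos": [0,-0.12,0],"spin": 0,"fingers": 0}

```text
time: 21.25
position: [0.5538, 0.0795, 0.2224]
ee_rot: [-0.787, 1.724, -1.722]
wrist_force: [-0.2, 0.5, -1.0]
grip_width: 0.496
```

```bash
python3 -c "
from h import *
to(wpt([3,0,100]),-142.8)
square(4)
p,d=eyes.snapshot('wrist'); cv2.imwrite('pics/w17.png',cv2.resize(p[:,:,::-1],(768,576)))"
```

```text
t 21.25 pos [0.5538 0.0795 0.2224] xang -131.49 j [-0.058  0.019  1.757 -0.005  1.377  2.238] F [-0.21  0.53 -1.04] T [ 0.034  0.043 -0.023] grip 0.496
delta [-0.0005  0.1224 -0.0013] spin 11.31
bar long axis 155.75 rect ((5.809577941894531, -1.670166015625), (9.726125717163086, 34.01953125), 66.17262268066406)
bar 392 lean 0.067 pitch 0.0097 z at 0 159.31 sd 0.55 mid [  6.39  -1.76 158.76] x [-8.8 21.6]
shaft centre x 3.02 [-6.4 12.5]
flat 656 lean 0.0605 pitch 0.0001 z at 0 110.8 sd 0.42 mid [  3.01 -57.51 110.6 ] x [-1.4  7.4]
shaft centre x 3.47 [-5.9 12.8]
flat 421 lean 0.0572 pitch 0.0013 z at 0 110.84 sd 0.43 mid [  3.48  47.44 110.69] x [-0.9  7.9]
pillar 846 lean -0.0056 pitch -0.0747 z at 0 112.33 sd 0.7 mid [   2.29 -113.76  120.5 ] x [-18.3  22.9]
plate 5517 lean -0.0011 pitch 0.0001 z at 0 16.65 sd 0.25 mid [  1.66 -38.82  16.52] x [-69.6  72.9]
```

View pics/w17.png

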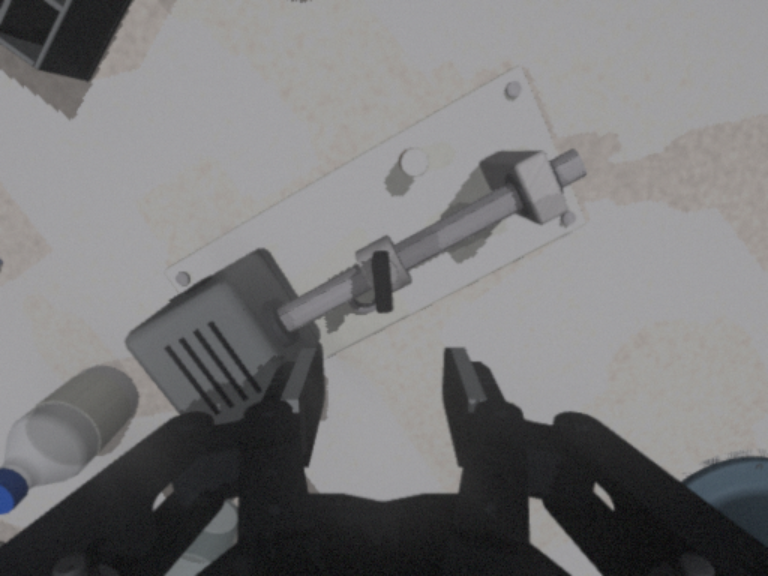

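The picture shows the hand clear above the rotator. The head bar at (382,281) stands over the shaft, and the vial, bottle and beaker are upright and undisturbed. The bar lean (0.067 rad) agrees with the flat (0.059 rad), so I am handing in.

```bash
python3 -c "
from workcell import ticket
print(ticket.job_done())"
```

```text
the job is handed in; nothing more can be done
None
```

The collar is square over the flat, the thumb screw is snug on it at about 45 N, and I handed the job in at about 21.5 s with the hand clear.

- **What I did:** I swung the collar onto the flat with one finger. I then turned the screw clockwise with the fingers as a loose fork, so the collar stayed free to square itself.
- **Correction:** The first tightening left the collar about 0.04 rad askew. I loosened it about 30°, nudged the collar square and tightened again to about 114° of screw.
- **Squareness:** In the last check the screw leaned 0.067 rad against 0.057–0.060 rad for the flat, a difference of about 0.01 rad. The earlier position-based estimate of the screw's lean was 0.05 rad.
- **Tightness:** I did not measure the push directly. After release the screw eased back to the same angle twice (155.98° and 155.94°), the second time after I turned it about 2° further. That means it had passed 45 N and settled there. I estimate the peak at 50–55 N, well under 85 N.
- **Disagreements:**
  - Wrist torque was noisy, about ±0.025 N m. On its own it put contact at 87° in the first run and 97° in the second. Depth gave about 85°, and the easing about 90.5°.
  - The finger tips were about 37 mm behind the stated TCP at partial opening, so I worked from the measured tips.
- **Surroundings:** In the last wrist view the shaft's flat is unchanged within measurement. The vial, bottle and beaker look undisturbed. I did not re-image the other things; the hand never went near them.

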